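# Fetch the drive from the lift-up media locker

## Task

Raise the locker's lift-up flap until its stay locks and let go, then push the ejector tab all the way so that the portable drive comes right out of its bay and lies flat on the pulled-out tray. Then press the release pad to unlock the stay, let the flap sink gently down until it is fully shut, and leave the drive lying on the tray and everything else where it stands.

Things in the scene. Friction and masses are not known exactly. Their poses are not given: they have to be found in the camera images.
- locker: Fixed low grey locker, 240 mm wide (y, side walls' outer faces at +-120), 190 mm deep (x), with a sloping white lift-up flap. Its 6 mm floor runs on 115 mm in front as a pulled-out tray with side runners. Origin on the table under the locker's middle; x to its back (away from the robot), y left, z up. Front edge x = -95 mm, tray's front edge x = -210. Stay and release pad are on its right side.
- flap (a joint): Angle (rad) of the flap, 240 x 215 x 12 mm, hinged along its upper rear edge: 0 shut (sloping 0.484 rad down to the robot), grows as its front edge rises. Stay locks at 1.88 (80 degrees above level, top 0.33 m high), stop at 1.98: lift to about 1.94 and let go, it settles on the lock. Unlocked it sinks shut by itself in about 4 s, damped; never force it down faster.
- flap_handle (a point): Middle of the flap's handle: level round steel bar 12 mm thick, 126 mm long, along the locker's y, on posts 110 mm apart, 45 mm clear of the flap's face. With the flap shut it lies 186 mm in front of the hinge axis and 33 mm below it, and turns about it with the flap. Lifting takes a few N, slightly more past 1.3 rad (the stay's spring pawl). Held from above, the bar can turn between the fingers.
- flap_hinge (a point): Middle of the flap's hinge axis, which lies along the locker's y; 95 mm behind the locker's origin and 120 mm above the table. Opening is a positive turn about the locker's +y.
- ejector (a joint): Travel of the ejector slide (m): 0 = home, 0.097 = fully pushed towards the tray (the locker's -x). Spring return: 1.5 N at home, 4.4 N at the end, plus up to 3 N for the drive. Its cross bar behind the drive pushes it out; at full travel the drive's rear face is 10 mm outside the locker's front edge.
- ejector_tab (a point): Middle of the top rear edge of the black upright thumb tab: about 58 mm wide (y), 10 mm thick (x), from 8 to 44 mm above the table, in a lane at the locker's left (y = 20 to 110 mm). The point lies on the rear face (away from the robot): push that towards the locker's -x. Behind it the floor (6 mm high) is clear for 105 mm up to the back wall. Reachable only with the flap up.
- release (a joint): Angle of the stay's release lever (rad): 0 = at rest, 0.4 = pad fully down; sprung back. Pressing the pad down about 13 mm (0.25 rad) or more, with 3 to 5 N, frees the flap; hold it down until the flap has sunk 0.2 rad or more (some 2 s), or the stay catches again.
- release_pad (a point): Middle of the top of the black release pad, 42 x 46 x 8 mm, level at rest 84 mm above the table on a lever along the locker's right side; it goes down up to 20 mm when pressed. 66 mm beyond the locker's right side; nothing stands over it.
- drive: Portable drive, flat ribbed aluminium box 60 (x) x 120 (y) x 22 mm (z), 0.2 kg, origin in the middle of its underside. At first it lies in its bay, a black channel on the locker's floor at y = -45 mm, 26 mm behind the front edge, its long side across the locker; the bay's lips keep it from being lifted out.
- bay_mouth (a point): Point on the locker's floor (6 mm above the table), on the locker's front edge, in line with the bay's middle.
- controller_a: Grey game controller, about 150 x 95 x 45 mm, origin under its middle; stands left of the tray. Leave alone.
- controller_b: Second grey game controller, same size, farther left. Leave alone.
- game_case: Translucent purple game case lying flat, 170 x 105 x 14 mm, origin under its middle, left of and behind the locker. Leave alone.
- dish: Round stainless steel dish, 116 mm across, 28 mm high, origin under its middle; right of the tray. Leave alone.
- wooden_box: Small wooden box with a cork top, 75 x 105 x 55 mm, origin under its middle; to the right of the release pad. Leave alone.

How it is judged (in metres and radians):
On the way, in this order (a step that is already met when the one before it is completed fails the run):
1. the flap stands locked on its stay (1.83 rad or more) and the robot has let go of it (value of joint flap above 1.83 rad and contact force between each of the fingers, the arm and locker below 0.3 N), for 0.4 s.
2. with the flap still up, the ejector slide is pushed to the end (over 0.09 m) and the drive is wholly out of the locker (value of joint ejector above 0.09 m and x of drive in the frame of locker below -0.127 m and value of joint flap above 1.83 rad), for 0.1 s.
3. the release is pressed (over 0.2 rad) while the flap is up (value of joint release above 0.2 rad and value of joint flap above 1.6 rad), for 0.1 s.
At the end, for the whole second after the job is handed in: The flap is shut (under 0.03 rad), ejector and release are back at rest (under 8 mm, under 0.05 rad), and the drive lies flat and still on the tray wholly outside the locker (its middle 127 to 200 mm in front of the locker's origin); the bystanders are within 30 mm of where they stood (value of joint flap below 0.03 rad and value of joint ejector below 0.008 m and value of joint release below 0.05 rad and x of drive in the frame of locker between -0.2 and -0.127 m and z of drive in the frame of locker below 0.012 m and angle between drive's own z axis and vertical below 0.1 rad and linear speed of drive below 0.02 m/s and distance of each of controller_a, controller_b, game_case, dish, wooden_box from where it was at the start of the episode below 0.03 m); the robot touches nothing.
It fails at once if a bystander (controllers, game case, dish, wooden box) is moved more than 30 mm (distance of any of controller_a, controller_b, game_case, dish, wooden_box from where it was at the start of the episode above 0.03 m).
It fails at once if the flap is forced or slammed down (faster than 1.6 rad/s) (velocity of joint flap below -1.6 rad/s).
It also fails if it takes over 64 s, if anything falls off the work surface, if the arm or the gripper's body presses on something with over 40 N, if the wrist force passes 120 N, or if a joint passes its speed limit or range.

## Robot

A 6-joint arm with a two-finger parallel gripper is mounted at the origin on the work surface. World frame = base frame: x ahead of the robot, y to its left, z up, the work surface at z = 0. Lengths are in mm, angles in rad, forces in N, time in s.
With the tool pointing down it reaches from about 350 to 875 mm from the base axis. Payload 4.2 kg.
Tool frame: the origin (TCP) lies at the very end of the fingers, on their centre line; the grasp point (between the pads) lies 19 mm behind it (arm.grasp_offset is the distance from the TCP to the grasp point, in mm); z points along the fingers, y is the direction in which the jaws open and shut (so a half turn about z gives the same grasp; the last joint's range is limited). The gripper opens to 85 mm and grips with 20 to 120 N. Pads are 22 mm wide; open, the fingers measure 114 mm over their backs; the gripper's body (76 mm by 85 mm) begins 54 mm behind the grasp point. The pads swing forward as they close: fully open they stand 13 mm farther back than shut.
Start: joints at [1.415, 0.385, 0.008, 0, -1.194, -0.259], TCP at [251.846, 571.99, 231.312] pointing down, gripper open.
Joint ranges: [-3.14, 3.14], [-1.21, 2.06], [-1.07, 1.41], [-3.16, 2.05], [-2.99, -0.16], [-3.1, 3.1]. Speed limits (rad/s): [2.79, 2.79, 3.14, 3.14, 3.14, 3.14].

## Interface

Orientations are given as a unit quaternion [x, y, z, w].
In Python, from bench import arm gives the robot as it stands.
- The arm moves only by the tool arm_command, never from a script. Its argument "commands" is one flat list of numbers, 4 for each row, row after row: the shift along the tool's x, y, z in m, then the turn about the tool's z in degrees. In form: [tx, ty, tz, roll, tx, ty, tz, roll, ...]. A call has exactly 5 rows; each row shifts and turns the pose as measured when the row begins, along the tool's axes as they then stand; what a row does not reach is not made up. A row lasts 1/10 s, in which the tool goes at most 50 mm and 8.59 degrees, less where a joint would pass 70% of its speed; a pose out of reach is approached as far as the arm can. A call with a gripper value outside its range is refused whole. "jaw" is the opening, from 0 (shut) to 1 (fully open), set as the call begins (left out, the last holds). The fingers move at their own pace and stop on an object; the grip force is fixed at half the most. Time passes only in rows, so rows that do not move let the fingers close, or fill a call up. It gives the time, the measured TCP pose, the force and the opening at its end, in the units of the state.
- arm.read_state(): the state, without advancing time (a new reading comes with each control period).
- arm.get_image(name): name is "scene" or "top" or "wrist"; returns the picture (400x640x3 uint8, red, green, blue); there is no depth.
- arm.camera_info(name): a dict with "camera_matrix" (3x3 intrinsics, pixels), "world_from_camera" (4x4, takes a point from camera to world coordinates). Camera axes: x right, y down, z forward; pixel columns grow to the right and rows downward; lengths in mm; the calibration is good to about 2 mm. A picture is of the moment at which its call begins: read the wrist's pose just before it. camera_info takes no time and is no camera call; for the wrist camera it gives the pose at the moment of the call.
- arm.job_done(): hands the job in, once; it reports no verdict.
Trained networks look in the newest picture that a camera, given by its name, has taken for a name from the list of things; names that differ only in an ending like _2 or _b are one class to them, and where a whole thing is asked for, a point or a joint stands for the part that bears it (a point fixed in the world has none). Each returns a list of dicts, best first, with "confidence" (0 to 1); they miss things now and then, are a little off and sometimes report something else, mostly with a low value. They report only what shows in the picture. A call takes as long as a camera call.
- arm.regions_of(camera, target): "mask" (400x640 bool, what is visible of it).
- arm.place_of(camera, target): "centre" ([x, y, z] in mm, in the coordinates of the camera as it stood for that picture, good to about 4 mm: a listed point, or the origin of a listed thing).
The state is a dict: "clock": time; "joints": joint angles; "joint_vel": joint speeds; "joint_efforts": joint torques, N m; "position": TCP position; "ee_rot": TCP orientation; "contact_force": force on the tool from outside, world axes, zero at the start; "wrist_torque": the same for the moment, N m; "gripper_width": finger opening in mm.
Only numpy, scipy, OpenCV 4.12 (cv2) and the standard library are available. Lean on these libraries where they do the work, as an engineer would, in place of code of your own. Each camera call takes 0.05 s, during which the arm holds its last target.

## Working session

There is one attempt and no reset: what is moved stays moved. The work goes in short steps, Python scripts to look and compute and a tool call to move; the robot and the scene stay as the last step left them, time stands still between calls to the robot, and variables do not carry over. Pictures are saved under pics/ and viewed, and the job is handed in when it is done.

Besides the shell and the picture viewer there is one more tool, called after "Emit:" by a JSON object that holds its "method" and its "body". arm_command: Moves the arm, as the interface text tells. Its arguments: {"type":"object","properties":{"commands":{"type":"array"},"jaw":{"type":"number"}},"required":["commands"]}

```bash
mkdir -p pics; ls
cat > h.py <<'E'
import numpy as np,cv2
from bench import arm
from scipy.spatial.transform import Rotation as R
def save(n,f):
    im=arm.get_image(n); cv2.imwrite('pics/'+f,im[:,:,::-1]); return im
def place(c,t):
    o=[]
    T=np.array(arm.camera_info(c)['world_from_camera'])
    for d in arm.place_of(c,t)[:3]:
        p=T@np.r_[d['centre'],1]; o.append((round(d['confidence'],2),p[:3].round(1)))
    return o
E
python3 - <<'E'
from h import *
print(arm.read_state())
save('scene','s0.png');save('top','t0.png')
for c in('scene','top'):
    for t in ['locker','flap_handle','flap_hinge','release_pad','bay_mouth','drive','dish','wooden_box','controller_a','game_case']:
        print(c,t,place(c,t))
print(arm.read_state()['clock'])
E
```

```text
pics
{'clock': 0.0, 'joints': array([ 1.41458442e+00,  3.85579132e-01,  6.60993124e-03, -5.15981515e-04,
       -1.19398663e+00, -2.58602636e-01]), 'joint_vel': array([-0.00014815, -0.00149214, -0.00141803,  0.00026272, -0.00024012,
       -0.00141538]), 'joint_efforts': array([-3.31401461e-04, -3.92283869e+01,  1.88395947e+01,  4.18615535e+00,
       -4.69821956e-03, -3.43527660e-06]), 'position': array([251.62816065, 571.46564197, 230.19921113]), 'ee_rot': array([ 9.78547903e-01, -2.06016453e-01, -1.84219923e-04,  1.09060947e-03]), 'contact_force': array([ 0.5329265 ,  0.37426555, -0.50509782]), 'wrist_torque': array([-0.02257381, -0.04899168,  0.05530123]), 'gripper_width': 85.42525462724205}
scene locker [(0.69, array([573.5, -68.6,   0.8]))]
scene flap_handle [(0.81, array([480.3, -82. ,  87.6]))]
scene flap_hinge [(0.65, array([665.8, -56.6, 118.2])), (0.62, array([ 479.8, -127.4,    7.5]))]
scene release_pad [(0.54, array([ 591.1, -257.9,   82.1]))]
scene bay_mouth [(0.7, array([ 482.1, -126.8,    8.8]))]
scene drive []
scene dish [(0.59, array([ 478.8, -308.1,   -7.8]))]
scene wooden_box [(0.81, array([ 620.3, -384.6,   -3.3]))]
scene controller_a [(0.92, array([613. , 247.4,  -2. ])), (0.79, array([465.1, 185.6,  -1.5]))]
scene game_case [(0.66, array([778.5, 123.8,  -2.4]))]
top locker [(0.6, array([567.9, -68.3,  -4.5]))]
top flap_handle [(0.94, array([485.7, -75.1,  80.4])), (0.62, array([662.3, -59.4, 118. ]))]
top flap_hinge [(0.89, array([662.8, -56.3, 121.1])), (0.73, array([567.7, -66.8,  -2.1]))]
top release_pad [(0.6, array([ 584.8, -255.2,   81.3]))]
top bay_mouth [(0.75, array([ 481.1, -125.2,    2.4]))]
top drive []
top dish [(0.76, array([ 4.746e+02, -3.092e+02,  2.000e-01]))]
top wooden_box []
top controller_a [(0.81, array([607.3, 243. ,  -5. ])), (0.68, array([467.8, 187.5,  -5.9])), (0.36, array([776.1, 121.1,   0.9]))]
top game_case [(0.61, array([777.4, 117.6,   2. ]))]
1.1
```

View pictures.

View pics/s0.png

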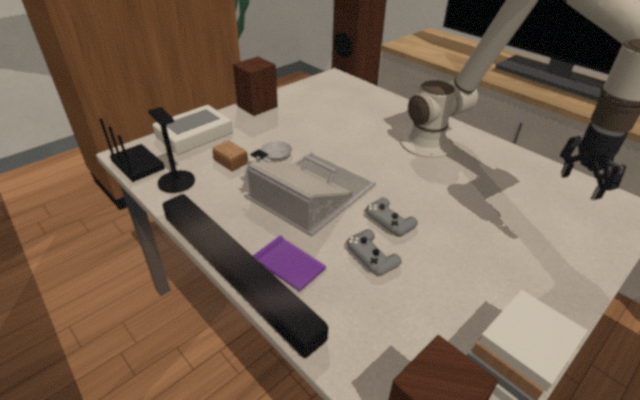

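View pics/t0.png

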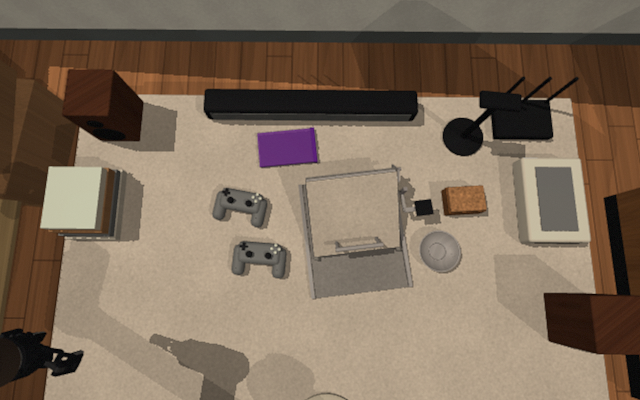

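```bash
cat > fit.py <<'E'
from h import *
from scipy.optimize import least_squares
L=dict(hinge=(95,0,120),handle=(-91,0,87),mouth=(-95,-45,6),org=(0,0,0))
M=dict(hinge=[(665.8,-56.6),(662.8,-56.3)],handle=[(480.3,-82),(485.7,-75.1)],mouth=[(482.1,-126.8),(481.1,-125.2)],org=[(573.5,-68.6),(567.9,-68.3),(567.7,-66.8)])
def res(p):
    c,s=np.cos(p[2]),np.sin(p[2]);o=[]
    for k in M:
        x,y,_=L[k]
        for m in M[k]: o+=[p[0]+c*x-s*y-m[0],p[1]+s*x+c*y-m[1]]
    return o
r=least_squares(res,[570,-68,.1],loss='soft_l1',f_scale=3)
print(r.x,np.round(r.fun,1))
p=r.x
def ov(cam,f,p,pts):
    im=cv2.imread(f);ci=arm.camera_info(cam);W=np.linalg.inv(ci['world_from_camera']);K=np.array(ci['camera_matrix'])
    c,s=np.cos(p[2]),np.sin(p[2])
    for a,b in pts:
        q=[]
        for v in(a,b):
            w=np.array([p[0]+c*v[0]-s*v[1],p[1]+s*v[0]+c*v[1],v[2],1]);k=K@(W@w)[:3];q.append(tuple(int(round(t*2*16)) for t in k[:2]/k[2]))
        im2=im if im.shape[0]==800 else cv2.resize(im,None,fx=2,fy=2,interpolation=cv2.INTER_CUBIC); im=im2
        cv2.line(im,q[0],q[1],(0,0,255),1,cv2.LINE_AA,4)
    return im
if __name__=='__main__':
    pts=[((-210,-120,6),(-210,120,6)),((-95,120,0),(-210,120,6)),((-95,-120,0),(-210,-120,6)),((95,-120,126),(95,120,126)),((-91,-63,87),(-91,63,87)),((-95,-120,26),(95,-120,126)),((-95,120,26),(95,120,126))]
    im=ov('top','pics/t0.png',p,pts);cv2.imwrite('pics/ov_t.png',im[280:640,560:1000]);print(im.shape)
E
python3 fit.py
```

```text
[ 5.70380892e+02 -6.83433331e+01  1.28533892e-01] [-1.2  0.4  1.8  0.1 -0.2  2.  -5.6 -4.9 -0.2  1.7  0.8  0.1 -3.1  0.3
  2.5 -0.   2.7 -1.5]
(800, 1280, 3)
```

```bash
python3 -c "
import cv2;im=cv2.imread('pics/ov_t.png');cv2.imwrite('pics/ov_t2.png',cv2.resize(im,(720,590)))"
```

```text
(no output)
```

View pics/ov_t2.png

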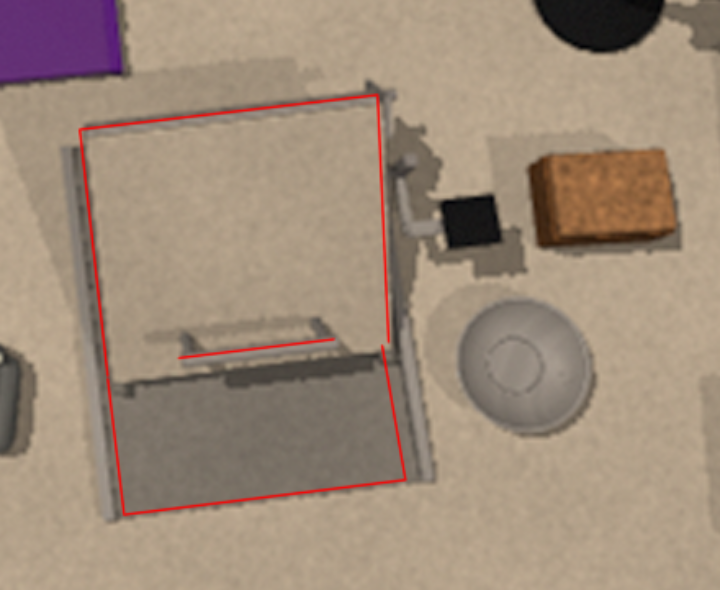

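```bash
cat > plan.py <<'E'
from h import *
PX,PY,PYAW=570.4,-68.3,0.126
def loc(x,y,z):
    c,s=np.cos(PYAW),np.sin(PYAW); return np.array([PX+c*x-s*y,PY+s*x+c*y,z])
def toloc(w):
    c,s=np.cos(PYAW),np.sin(PYAW);d=np.array(w)-[PX,PY,0]; return np.array([c*d[0]+s*d[1],-s*d[0]+c*d[1],d[2]])
def yaw(q):
    m=R.from_quat(q).as_matrix(); return np.arctan2(m[1,0],m[0,0])
def plan(wps,yaws,step=45):
    """wps world targets per row-group: list of (target, nrows) ; yaw target of tool x"""
    st=arm.read_state();p=st['position'].copy();y=yaw(st['ee_rot']);rows=[]
    for (t,n),ty in zip(wps,yaws):
        for k in range(n):
            d=(np.array(t)-p)/(n-k); 
            dy=((ty-y+np.pi)%(2*np.pi)-np.pi)/(n-k) if ty is not None else 0
            c,s=np.cos(y),np.sin(y)
            # tool x=(c,s), y=(s,-c), z=-1
            rows.append([(c*d[0]+s*d[1])/1000,(s*d[0]-c*d[1])/1000,-d[2]/1000,-np.degrees(dy)])
            p=p+d;y=y+dy
    for i,r in enumerate(rows):
        print(i%5,', '.join('%.3f'%v for v in r[:3])+', %.1f'%r[3])
def show():
    s=arm.read_state();print('t',round(s['clock'],2),'loc',toloc(s['position']).round(1),'yaw-L',round(yaw(s['ee_rot'])-PYAW,3),'F',s['contact_force'].round(1),'w',round(s['gripper_width'],1),'q',s['joints'].round(2))
E
python3 - <<'E'
from plan import *
show(); plan([(loc(-91,0,180),20)],[PYAW-np.pi/2])
E
```

```text
t 1.1 loc [-235.6  675.2  231.3] yaw-L -0.541 F [ 0.4  0.5 -0.6] w 85.4 q [ 1.41  0.38  0.01 -0.   -1.19 -0.26]
0 0.024, 0.025, 0.003, 3.0
1 0.025, 0.024, 0.003, 3.0
2 0.026, 0.023, 0.003, 3.0
3 0.027, 0.021, 0.003, 3.0
4 0.028, 0.020, 0.003, 3.0
0 0.029, 0.018, 0.003, 3.0
1 0.030, 0.017, 0.003, 3.0
2 0.031, 0.015, 0.003, 3.0
3 0.032, 0.014, 0.003, 3.0
4 0.032, 0.012, 0.003, 3.0
0 0.033, 0.010, 0.003, 3.0
1 0.033, 0.009, 0.003, 3.0
2 0.034, 0.007, 0.003, 3.0
3 0.034, 0.005, 0.003, 3.0
4 0.034, 0.003, 0.003, 3.0
0 0.034, 0.002, 0.003, 3.0
1 0.035, -0.000, 0.003, 3.0
2 0.034, -0.002, 0.003, 3.0
3 0.034, -0.004, 0.003, 3.0
4 0.034, -0.005, 0.003, 3.0
```

Emit:
{"method": "arm_command", "body": {"commands": [0.024,0.025,0.003,3,0.025,0.024,0.003,3,0.026,0.023,0.003,3,0.027,0.021,0.003,3,0.028,0.02,0.003,3], "jaw": 0.6}}

```text
clock: 1.6
position: [308.9, 407.7, 214.9]
ee_rot: [0.943, -0.334, 0.0, -0.001]
contact_force: [-0.0, -0.3, 0.1]
gripper_width: 51.1
```

Emit:
{"method": "arm_command", "body": {"commands": [0.029,0.018,0.003,3,0.03,0.017,0.003,3,0.031,0.015,0.003,3,0.032,0.014,0.003,3,0.032,0.012,0.003,3]}}

```text
clock: 2.1
position: [364.9, 237.8, 200.3]
ee_rot: [0.889, -0.458, 0.0, -0.003]
contact_force: [1.4, -0.3, -0.7]
gripper_width: 51.3
```

Emit:
{"method": "arm_command", "body": {"commands": [0.033,0.01,0.003,3,0.033,0.009,0.003,3,0.034,0.007,0.003,3,0.034,0.005,0.003,3,0.034,0.003,0.003,3]}}

```text
clock: 2.6
position: [419.0, 67.6, 186.0]
ee_rot: [0.819, -0.574, 0.001, -0.005]
contact_force: [0.2, 0.1, -0.4]
gripper_width: 51.0
```

Run:
```python
from plan import *
show(); plan([(loc(-91,0,150),10)],[PYAW-np.pi/2])
```

```text
t 2.6 loc [-133.1  153.9  186. ] yaw-L -1.349 F [ 0.2  0.1 -0.4] w 51.0 q [ 0.54  0.08 -0.53 -0.   -0.96 -0.19]
0 0.016, -0.001, 0.004, 1.3
1 0.016, -0.001, 0.004, 1.3
2 0.016, -0.001, 0.004, 1.3
3 0.016, -0.002, 0.004, 1.3
4 0.016, -0.002, 0.004, 1.3
0 0.016, -0.002, 0.004, 1.3
1 0.016, -0.003, 0.004, 1.3
2 0.016, -0.003, 0.004, 1.3
3 0.016, -0.004, 0.004, 1.3
4 0.015, -0.004, 0.004, 1.3
```

Emit:
{"method": "arm_command", "body": {"commands": [0.031,-0.003,0.006,2.6,0.031,-0.004,0.006,2.6,0.031,-0.005,0.006,2.6,0.031,-0.006,0.006,2.6,0.031,-0.007,0.006,2.3]}}

```text
clock: 3.1
position: [485.1, -82.9, 156.7]
ee_rot: [0.747, -0.665, 0.002, -0.008]
contact_force: [-0.4, -0.0, -0.2]
gripper_width: 51.6
```

Run:
```python
from plan import *
show(); save('wrist','w0.png'); print(toloc(place('wrist','flap_handle')[0][1]),place('top','flap_handle'))
show(); plan([(loc(-91,0,68),10)],[PYAW-np.pi/2])
```

```text
t 3.1 loc [-86.4  -3.7 156.7] yaw-L -1.58 F [-0.4 -0.  -0.2] w 51.6 q [ 0.16  0.23 -0.42 -0.01 -0.9  -0.04]
[-89.61067133  -4.77677545  80.3       ] [(0.94, array([485.7, -75.1,  80.4])), (0.62, array([662.3, -59.4, 118. ]))]
t 3.25 loc [-86.9  -3.8 156. ] yaw-L -1.582 F [ 0.6 -0.2 -0.2] w 51.4 q [ 0.16  0.23 -0.43 -0.01 -0.9  -0.04]
0 -0.000, 0.000, 0.009, -0.1
1 -0.000, 0.000, 0.009, -0.1
2 -0.000, 0.000, 0.009, -0.1
3 -0.000, 0.000, 0.009, -0.1
4 -0.000, 0.000, 0.009, -0.1
0 -0.000, 0.000, 0.009, -0.1
1 -0.000, 0.000, 0.009, -0.1
2 -0.000, 0.000, 0.009, -0.1
3 -0.000, 0.000, 0.009, -0.1
4 -0.000, 0.000, 0.009, -0.1
```

View pics/w0.png

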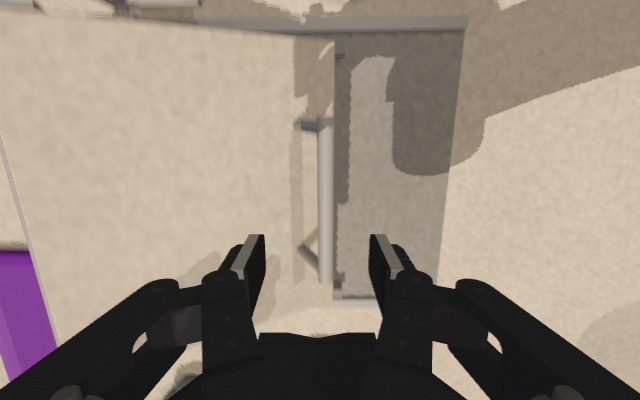

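Run:
```python
from plan import *
ci=arm.camera_info('wrist');W=np.linalg.inv(ci['world_from_camera']);K=np.array(ci['camera_matrix'])
for v in [(-86.9,-3.8,87),(-91,-63,87),(-91,63,87),(-91,-63,90),(-88,0,87),(-91,0,87)]:
    k=K@(W@np.r_[loc(*v),1])[:3];print(v,(k[:2]/k[2]).round(0))
```

```text
(-86.9, -3.8, 87) [318. 206.]
(-91, -63, 87) [324. 122.]
(-91, 63, 87) [324. 288.]
(-91, -63, 90) [324. 122.]
(-88, 0, 87) [320. 211.]
(-91, 0, 87) [324. 211.]
```

Emit:
{"method": "arm_command", "body": {"commands": [0,0.001,0.018,0,0,0.001,0.018,0,0,0.001,0.018,0,0,0.001,0.018,0,0,0,0.016,0]}}

```text
clock: 3.75
position: [484.5, -79.8, 69.9]
ee_rot: [0.748, -0.663, 0.005, -0.012]
contact_force: [0.4, -0.0, 0.4]
gripper_width: 51.2
```

Emit:
{"method": "arm_command", "body": {"commands": [0,0,0,0,0,0,0,0,0,0,0,0,0,0,0,0,0,0,0,0], "jaw": 0}}

```text
clock: 4.25
position: [479.1, -78.9, 70.0]
ee_rot: [0.749, -0.662, 0.002, -0.007]
contact_force: [0.1, -1.6, -1.8]
gripper_width: 10.1
```

Run:
```python
from plan import *
show()
save('wrist','w1.png')
```

```text
t 4.25 loc [-91.9   1.   70. ] yaw-L -1.573 F [ 0.1 -1.6 -1.8] w 10.1 q [ 0.17  0.34 -0.54 -0.01 -0.68 -0.04]
```

View pics/w1.png

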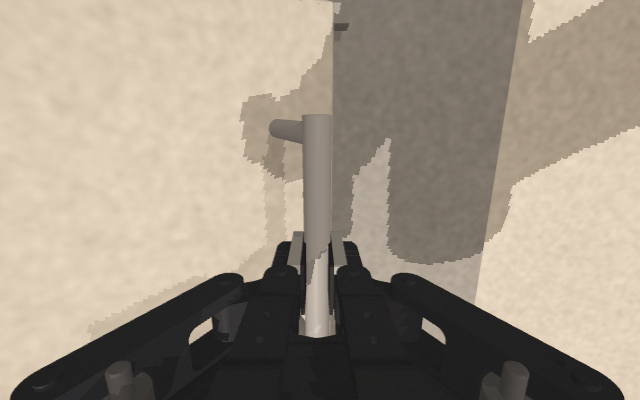

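```bash
cat > arc.py <<'E'
from plan import *
import sys
def arc(dth,n=5,rad=189.9,fix=True):
    show();s=arm.read_state();p=toloc(s['position']);y=yaw(s['ee_rot'])-PYAW
    v=np.array([95-p[0],p[2]-103]);a=np.arctan2(v[1],v[0]);print('theta',round(a+.1756,3),'r',np.hypot(*v).round(1))
    cur=p.copy()
    for k in range(n):
        b=a+dth*(k+1);t=np.array([95-rad*np.cos(b),p[1],103+rad*np.sin(b)]);d=(t-cur)
        c,sn=np.cos(y),np.sin(y)
        print('%.4f %.4f %.4f'%((c*d[0]+sn*d[1])/1000,(sn*d[0]-c*d[1])/1000,-d[2]/1000), 'th',round(b+.1756,3));cur=t
if __name__=='__main__': arc(float(sys.argv[1]),int(sys.argv[2]) if len(sys.argv)>2 else 5)
E
python3 arc.py 0.06 10
```

```text
t 4.3 loc [-91.9   1.   70. ] yaw-L -1.573 F [-1.1 -1.2 -0.2] w 9.9 q [ 0.17  0.34 -0.54 -0.01 -0.68 -0.04]
theta 0.001 r 189.8
0.0000 0.0018 -0.0113 th 0.061
0.0000 0.0010 -0.0114 th 0.121
0.0000 0.0003 -0.0114 th 0.181
-0.0000 -0.0004 -0.0114 th 0.241
-0.0000 -0.0011 -0.0113 th 0.301
-0.0000 -0.0018 -0.0113 th 0.361
-0.0000 -0.0024 -0.0111 th 0.421
-0.0000 -0.0031 -0.0110 th 0.481
-0.0000 -0.0037 -0.0108 th 0.541
-0.0000 -0.0044 -0.0105 th 0.601
```

Emit:
{"method": "arm_command", "body": {"commands": [0,0.0018,-0.0113,0,0,0.001,-0.0114,0,0,0.0003,-0.0114,0,0,-0.0004,-0.0114,0,0,-0.0011,-0.0113,0]}}

```text
clock: 4.8
position: [476.9, -79.2, 130.0]
ee_rot: [0.749, -0.662, 0.002, -0.008]
contact_force: [2.1, -1.3, -6.4]
gripper_width: 9.7
```

```bash
python3 arc.py 0.06 5
```

```text
t 4.8 loc [-94.1   1.  130. ] yaw-L -1.574 F [ 2.1 -1.3 -6.4] w 9.7 q [ 0.17  0.25 -0.48 -0.01 -0.83 -0.04]
theta 0.317 r 191.1
-0.0000 -0.0031 -0.0111 th 0.377
-0.0000 -0.0026 -0.0111 th 0.437
-0.0000 -0.0033 -0.0109 th 0.497
-0.0000 -0.0039 -0.0107 th 0.557
-0.0000 -0.0046 -0.0104 th 0.617
```

Emit:
{"method": "arm_command", "body": {"commands": [0,-0.0031,-0.0111,0,0,-0.0026,-0.0111,0,0,-0.0033,-0.0109,0,0,-0.0039,-0.0107,0,0,-0.0046,-0.0104,0]}}

```text
clock: 5.3
position: [493.0, -77.0, 188.9]
ee_rot: [0.749, -0.663, 0.002, -0.01]
contact_force: [4.6, -0.7, -9.5]
gripper_width: 9.8
```

```bash
python3 arc.py 0.07 5
```

```text
t 5.3 loc [-77.9   1.1 188.9] yaw-L -1.575 F [ 4.6 -0.7 -9.5] w 9.8 q [ 0.17  0.2  -0.36 -0.01 -0.99 -0.04]
theta 0.636 r 193.1
-0.0000 -0.0092 -0.0103 th 0.706
-0.0000 -0.0071 -0.0112 th 0.776
-0.0000 -0.0079 -0.0107 th 0.846
-0.0000 -0.0086 -0.0101 th 0.916
-0.0000 -0.0093 -0.0095 th 0.986
```

Emit:
{"method": "arm_command", "body": {"commands": [0,-0.0085,-0.01,0,0,-0.0071,-0.0108,0,0,-0.0079,-0.0104,0,0,-0.0086,-0.01,0,0,-0.0093,-0.0095,0]}}

```text
clock: 5.8
position: [525.4, -72.9, 239.4]
ee_rot: [0.748, -0.664, -0.007, -0.003]
contact_force: [0.2, -1.8, -7.5]
gripper_width: 9.7
```

```bash
python3 arc.py 0.07 5; python3 -c "
from h import *
save('scene','s1.png');save('wrist','w2.png')"
```

```text
t 5.8 loc [-45.2   1.1 239.4] yaw-L -1.577 F [ 0.2 -1.8 -7.5] w 9.7 q [ 0.16  0.22 -0.2  -0.02 -1.15 -0.03]
theta 0.947 r 195.6
-0.0001 -0.0137 -0.0052 th 1.017
-0.0001 -0.0102 -0.0085 th 1.087
-0.0001 -0.0108 -0.0078 th 1.157
-0.0001 -0.0113 -0.0070 th 1.227
-0.0001 -0.0118 -0.0062 th 1.297
```

View pics/s1.png

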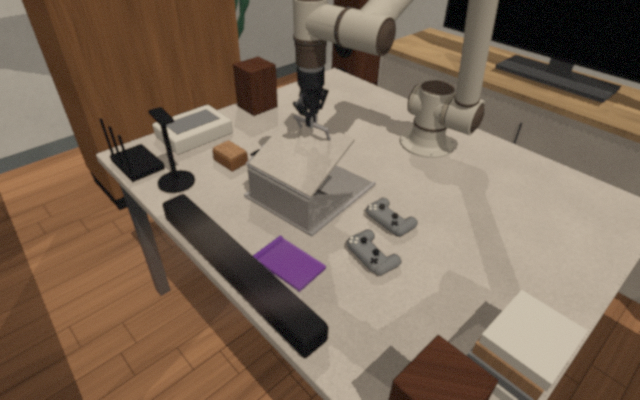

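View pics/w2.png

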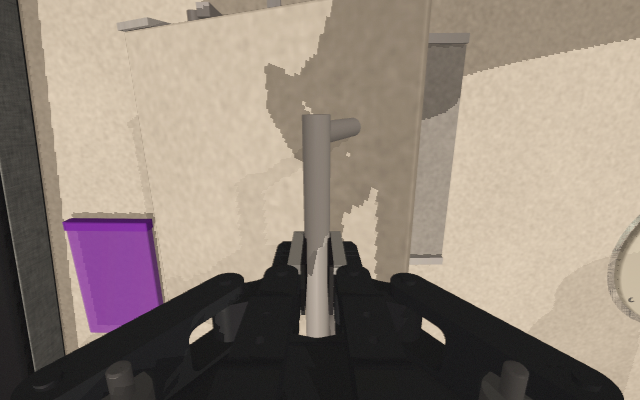

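```bash
sed -i 's/103/108/g' arc.py; python3 arc.py 0.07 5
```

```text
t 5.9 loc [-43.8   1.1 241. ] yaw-L -1.577 F [-3.2  1.  -0.6] w 9.6 q [ 0.16  0.22 -0.2  -0.02 -1.15 -0.03]
theta 0.94 r 192.3
-0.0001 -0.0112 -0.0076 th 1.01
-0.0001 -0.0101 -0.0086 th 1.08
-0.0001 -0.0107 -0.0078 th 1.15
-0.0001 -0.0112 -0.0071 th 1.22
-0.0001 -0.0117 -0.0063 th 1.29
```

Emit:
{"method": "arm_command", "body": {"commands": [0,-0.011,-0.0076,0,0,-0.01,-0.0085,0,0,-0.0107,-0.0078,0,0,-0.0112,-0.0071,0,0,-0.0117,-0.0063,0]}}

```text
clock: 6.4
position: [565.9, -67.7, 274.0]
ee_rot: [0.747, -0.664, -0.019, 0.008]
contact_force: [-5.4, -0.8, -2.8]
gripper_width: 9.5
```

```bash
python3 arc.py 0.06 5
```

```text
t 6.4 loc [ -4.4   1.2 274. ] yaw-L -1.579 F [-5.4 -0.8 -2.8] w 9.5 q [ 0.15  0.29 -0.02 -0.02 -1.3  -0.03]
theta 1.207 r 193.5
-0.0001 -0.0118 -0.0025 th 1.267
-0.0001 -0.0103 -0.0049 th 1.327
-0.0001 -0.0105 -0.0043 th 1.387
-0.0001 -0.0108 -0.0037 th 1.447
-0.0001 -0.0110 -0.0030 th 1.507
```

Emit:
{"method": "arm_command", "body": {"commands": [0,-0.012,-0.003,0,0,-0.0105,-0.0049,0,0,-0.0107,-0.0043,0,0,-0.011,-0.0037,0,0,-0.0112,-0.003,0]}}

```text
clock: 6.9
position: [605.2, -62.8, 293.3]
ee_rot: [0.747, -0.663, -0.033, 0.022]
contact_force: [-6.5, 0.7, 2.2]
gripper_width: 9.2
```

```bash
python3 arc.py 0.06 5
```

```text
t 6.9 loc [ 35.2   1.1 293.3] yaw-L -1.579 F [-6.5  0.7  2.2] w 9.2 q [ 0.15  0.36  0.14 -0.02 -1.42 -0.03]
theta 1.434 r 194.7
-0.0001 -0.0124 0.0014 th 1.494
-0.0001 -0.0111 -0.0025 th 1.554
-0.0001 -0.0112 -0.0018 th 1.614
-0.0001 -0.0113 -0.0012 th 1.674
-0.0001 -0.0114 -0.0005 th 1.734
```

```bash
cat >> plan.py <<'E'
def locR():
    return R.from_euler('z',-PYAW).as_matrix()@R.from_quat(arm.read_state()['ee_rot']).as_matrix()
E
python3 - <<'E'
from plan import *
M=locR();print(M.round(3)); p=toloc(arm.read_state()['position']); b=p-17*M[:,2]; print('bar',b)
v=b-[95,0,120];print(np.hypot(v[0],v[2]),np.arctan2(v[2],-v[0])+.1756)
E
```

```text
[[-0.008 -0.997 -0.077]
 [-1.     0.007  0.021]
 [-0.02   0.077 -0.997]]
bar [ 36.47350248   0.74319691 310.26377983]
199.06194218383973 1.4479751971641925
```

Emit:
{"method": "arm_command", "body": {"commands": [0,-0.002,0.002,0,0,-0.006,0.005,0,0,-0.01,0.004,0,0,-0.014,0.002,0,0,-0.014,0,0], "jaw": 0.25}}

```text
clock: 7.4
position: [644.8, -59.3, 285.6]
ee_rot: [0.747, -0.663, -0.032, 0.024]
contact_force: [-5.2, 0.2, 3.9]
gripper_width: 21.5
```

Run:
```python
from plan import *
show();M=locR();print(M[:,2].round(3))
save('wrist','w3.png')
```

```text
t 7.4 loc [ 75.   -0.4 285.6] yaw-L -1.579 F [-5.2  0.2  3.9] w 21.5 q [ 0.15  0.44  0.23 -0.02 -1.44 -0.03]
[-0.078  0.017 -0.997]
```

View pics/w3.png

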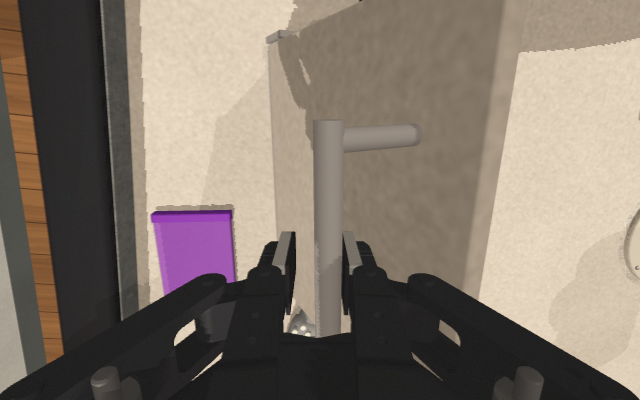

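Emit:
{"method": "arm_command", "body": {"commands": [0,-0.012,-0.001,0,0,-0.012,-0.001,0,0,-0.012,-0.001,0,0,-0.008,0,0,0,-0.003,0,0]}}

```text
clock: 7.95
position: [692.2, -53.0, 285.4]
ee_rot: [0.747, -0.664, -0.032, 0.022]
contact_force: [-1.4, -0.6, -0.0]
gripper_width: 21.1
```

Run:
```python
from plan import *
show();M=locR();print(M[:,2].round(3))
save('wrist','w4.png')
save('scene','s4.png')
```

```text
t 7.95 loc [ 1.228e+02 -2.000e-01  2.854e+02] yaw-L -1.579 F [-1.4 -0.6 -0. ] w 21.1 q [ 0.15  0.52  0.37 -0.02 -1.49 -0.03]
[-0.076  0.019 -0.997]
```

View pics/w4.png

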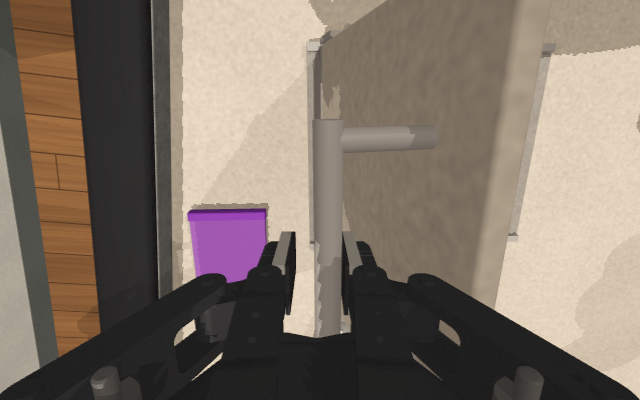

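View pics/s4.png

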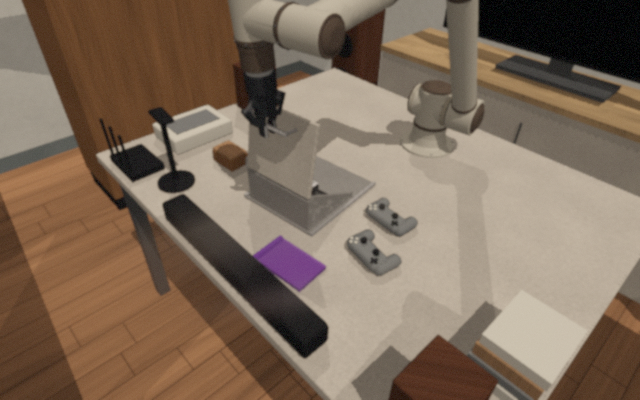

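Emit:
{"method": "arm_command", "body": {"commands": [0,-0.003,0,0,0,0,0,0,0,0.004,0,0,0,0.005,0,0,0,0.003,0,0]}}

```text
clock: 8.55
position: [682.9, -54.0, 287.2]
ee_rot: [0.747, -0.664, -0.031, 0.021]
contact_force: [0.2, -0.2, -0.5]
gripper_width: 20.8
```

Run:
```python
from plan import *
show();M=locR();print(M[:,2].round(3))
save('wrist','w5.png')
```

```text
t 8.55 loc [113.4   0.  287.2] yaw-L -1.579 F [ 0.2 -0.2 -0.5] w 20.8 q [ 0.15  0.5   0.34 -0.02 -1.48 -0.03]
[-0.072  0.019 -0.997]
```

View pics/w5.png

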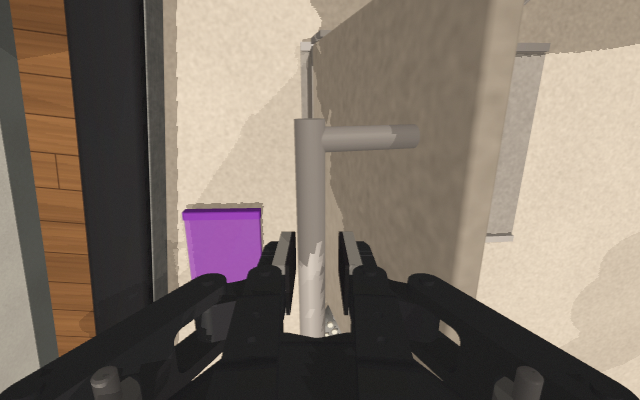

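Emit:
{"method": "arm_command", "body": {"commands": [0,-0.003,0,0,0,0,-0.015,0,0,0,-0.025,0,0,0,-0.03,0,0,0,-0.03,0]}}

```text
clock: 9.1
position: [691.9, -54.3, 385.1]
ee_rot: [0.747, -0.663, -0.034, 0.024]
contact_force: [0.6, -0.3, 0.7]
gripper_width: 21.7
```

Run:
```python
from plan import *
show();M=locR();print(M[:,2].round(3))
save('top','t1.png')
save('scene','s5.png')
for c in ('top','scene'):
    for t in ('flap_handle','ejector_tab','drive','release_pad'):
        print(c,t,[(a,toloc(b).round(1)) for a,b in place(c,t)])
```

```text
t 9.1 loc [122.3  -1.4 385.1] yaw-L -1.579 F [ 0.6 -0.3  0.7] w 21.7 q [ 0.14  0.52  0.6  -0.02 -1.73 -0.03]
[-0.081  0.02  -0.996]
top flap_handle [(0.85, array([1.194e+02, 3.000e-01, 3.082e+02]))]
top ejector_tab [(0.71, array([-18.6,  63.2,  43.7]))]
top drive [(0.78, array([-40.2, -45.3,   2.1]))]
top release_pad []
scene flap_handle [(0.7, array([114.9,  -4. , 306.2]))]
scene ejector_tab [(0.56, array([-12.7,  67.8,  44.7]))]
scene drive []
scene release_pad []
```

View pics/t1.png

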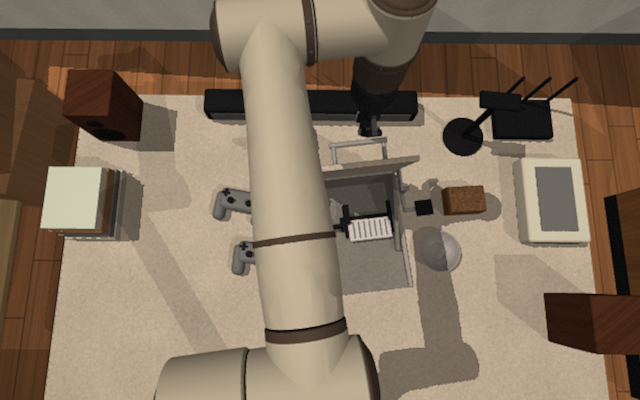

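View pics/s5.png

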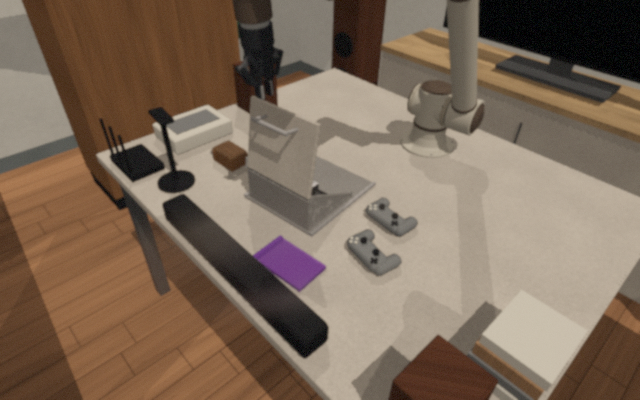

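```bash
cat >> plan.py <<'E'
def planR(wps,pr=True):
    """wps: list of (loc target, nrows, total roll deg)"""
    s=arm.read_state();p=toloc(s['position']);M=locR();i=0
    for t,n,roll in wps:
        for k in range(n):
            d=(np.array(t)-p)/(n-k); v=M.T@d/1000
            print(i%5,'%.3f, %.3f, %.3f, %.1f'%(*v,roll/n)); i+=1
            p=p+d; M=M@R.from_euler('z',roll/n,degrees=True).as_matrix()
def tilt():
    print('ztool',locR()[:,2].round(3))
E
python3 - <<'E'
from plan import *
show();tilt()
planR([((-50,65,385),15,-90)])
E
```

```text
t 9.6 loc [122.1  -1.4 383.1] yaw-L -1.579 F [-0.4  0.4  0.3] w 21.3 q [ 0.14  0.52  0.6  -0.02 -1.73 -0.03]
ztool [-0.083  0.021 -0.996]
0 -0.004, 0.011, 0.001, -6.0
1 -0.006, 0.011, 0.001, -6.0
2 -0.007, 0.010, 0.001, -6.0
3 -0.008, 0.010, 0.001, -6.0
4 -0.009, 0.009, 0.001, -6.0
0 -0.009, 0.008, 0.001, -6.0
1 -0.010, 0.007, 0.001, -6.0
2 -0.011, 0.006, 0.001, -6.0
3 -0.011, 0.004, 0.001, -6.0
4 -0.012, 0.003, 0.001, -6.0
0 -0.012, 0.002, 0.001, -6.0
1 -0.012, 0.001, 0.001, -6.0
2 -0.012, -0.001, 0.001, -6.0
3 -0.012, -0.002, 0.001, -6.0
4 -0.012, -0.003, 0.001, -6.0
```

Emit:
{"method": "arm_command", "body": {"commands": [-0.004,0.011,0.001,-6,-0.006,0.011,0.001,-6,-0.007,0.01,0.001,-6,-0.008,0.01,0.001,-6,-0.009,0.009,0.001,-6], "jaw": 0}}

```text
clock: 10.1
position: [629.9, -38.9, 378.8]
ee_rot: [0.897, -0.439, -0.043, 0.016]
contact_force: [-0.4, 0.5, 1.7]
gripper_width: 0.1
```

Emit:
{"method": "arm_command", "body": {"commands": [-0.009,0.008,0.001,-6,-0.01,0.007,0.001,-6,-0.011,0.006,0.001,-6,-0.011,0.004,0.001,-6,-0.012,0.003,0.001,-6]}}

```text
clock: 10.6
position: [566.4, -26.2, 377.6]
ee_rot: [0.982, -0.181, -0.048, 0.004]
contact_force: [-0.0, -0.1, 1.2]
gripper_width: -0.1
```

Run:
```python
from plan import *
show();tilt()
s=arm.read_state();print(s['wrist_torque'].round(2))
planR([((-50,65,385),5,-30)])
```

```text
t 10.6 loc [  1.4  42.3 377.6] yaw-L -0.491 F [-0.  -0.1  1.2] w -0.1 q [ 0.22  0.27  0.21 -0.03 -1.6   0.98]
ztool [-0.093  0.02  -0.995]
[-0.02 -0.16 -0.02]
0 -0.011, 0.001, -0.000, -6.0
1 -0.011, -0.000, -0.000, -6.0
2 -0.011, -0.002, -0.000, -6.0
3 -0.011, -0.003, -0.000, -6.0
4 -0.011, -0.004, -0.000, -6.0
```

Run:
```python
from plan import *
planR([((-34,65,300),10,62)])
```

```text
0 -0.003, -0.001, 0.008, 6.2
1 -0.003, -0.000, 0.008, 6.2
2 -0.003, 0.000, 0.008, 6.2
3 -0.003, 0.001, 0.008, 6.2
4 -0.003, 0.001, 0.008, 6.2
0 -0.003, 0.001, 0.008, 6.2
1 -0.003, 0.002, 0.008, 6.2
2 -0.003, 0.002, 0.008, 6.2
3 -0.003, 0.002, 0.008, 6.2
4 -0.002, 0.003, 0.008, 6.2
```

Emit:
{"method": "arm_command", "body": {"commands": [-0.007,-0.001,0,6.2,-0.006,0,0,6.2,-0.006,0,0.003,6.2,-0.006,0.002,0.005,6.2,-0.004,0.002,0.008,6.2]}}

```text
clock: 11.1
position: [535.5, -12.5, 364.7]
ee_rot: [0.895, -0.445, -0.044, 0.017]
contact_force: [-1.1, 0.2, 1.0]
gripper_width: 0.0
```

Emit:
{"method": "arm_command", "body": {"commands": [-0.003,0.002,0.01,6.2,-0.002,0.002,0.01,6.2,-0.001,0.002,0.01,6.2,0,0.002,0.01,6.2,0,0,0.01,6.2], "jaw": 0.6}}

```text
clock: 11.6
position: [518.3, -10.7, 314.0]
ee_rot: [0.736, -0.676, -0.037, 0.029]
contact_force: [0.3, -0.4, -0.1]
gripper_width: 50.9
```

Run:
```python
from plan import *
show();tilt()
save('wrist','w6.png'); print([(a,toloc(b).round(1)) for a,b in place('wrist','ejector_tab')],[(a,toloc(b).round(1)) for a,b in place('wrist','drive')])
planR([((-34,65,150),5,0)])
```

```text
t 11.6 loc [-44.4  63.7 314. ] yaw-L -1.613 F [ 0.3 -0.4 -0.1] w 50.9 q [ 0.27  0.2  -0.03 -0.03 -1.42 -0.18]
ztool [-0.092  0.02  -0.996]
[(0.98, array([-20.1,  69.6,  36.8]))] [(0.94, array([-37.8, -48.3,   1.8]))]
0 0.000, -0.005, 0.032, 0.0
1 0.000, -0.005, 0.032, 0.0
2 0.000, -0.005, 0.032, 0.0
3 0.000, -0.005, 0.032, 0.0
4 0.000, -0.005, 0.032, 0.0
```

View pics/w6.png

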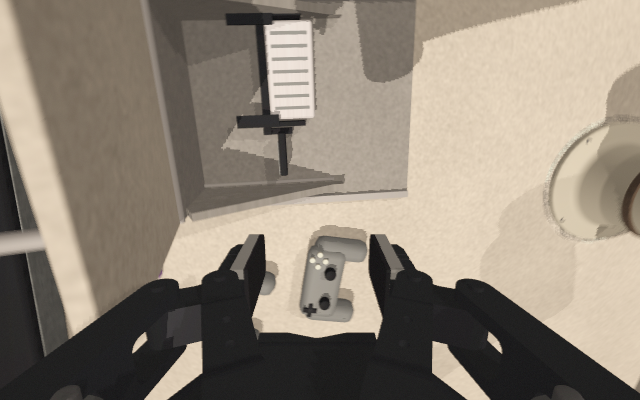

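Emit:
{"method": "arm_command", "body": {"commands": [0,-0.005,0.032,0.5,0,-0.005,0.032,0.5,0,-0.005,0.032,0.5,0,-0.005,0.032,0.5,0,-0.005,0.032,0.5]}}

```text
clock: 12.25
position: [536.3, -7.0, 157.2]
ee_rot: [0.728, -0.685, -0.03, 0.021]
contact_force: [-0.3, -0.2, -0.4]
gripper_width: 50.9
```

Run:
```python
from plan import *
show();tilt()
save('wrist','w7.png'); print([(a,toloc(b).round(1)) for a,b in place('wrist','ejector_tab')])
ci=arm.camera_info('wrist');W=np.linalg.inv(ci['world_from_camera']);K=np.array(ci['camera_matrix'])
for v in [(-16,36,44),(-16,94,44),(-26,36,44),(-26,94,44)]:
    k=K@(W@np.r_[loc(*v),1])[:3];print(v,(k[:2]/k[2]).round(0))
planR([((-34,65,60),5,0)])
```

```text
t 12.25 loc [-26.1  65.1 157.2] yaw-L -1.636 F [-0.3 -0.2 -0.4] w 50.9 q [ 0.27  0.34 -0.25 -0.03 -1.05 -0.19]
ztool [-0.071  0.019 -0.997]
[(0.71, array([-22.5,  68.4,  35.9]))]
(-16, 36, 44) [288. 158.]
(-16, 94, 44) [294. 224.]
(-26, 36, 44) [300. 157.]
(-26, 94, 44) [305. 223.]
0 0.000, -0.001, 0.019, 0.0
1 0.000, -0.001, 0.019, 0.0
2 0.000, -0.001, 0.019, 0.0
3 0.000, -0.001, 0.019, 0.0
4 0.000, -0.001, 0.019, 0.0
```

View pics/w7.png

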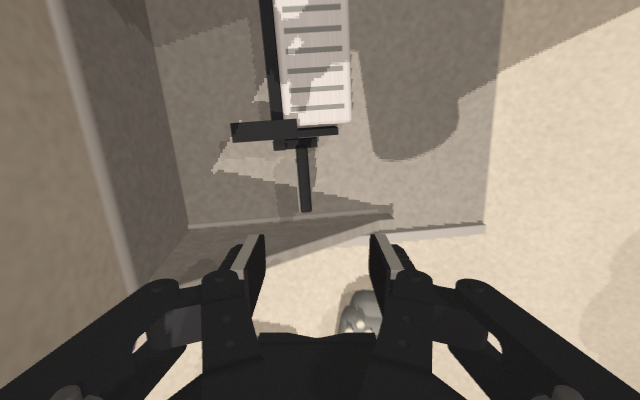

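Run:
```python
from plan import *
planR([((-36,61,62),5,-3.7)])
```

```text
0 0.001, -0.000, 0.018, -0.7
1 0.001, -0.000, 0.018, -0.7
2 0.001, -0.000, 0.018, -0.7
3 0.001, -0.000, 0.018, -0.7
4 0.001, -0.000, 0.018, -0.7
```

Emit:
{"method": "arm_command", "body": {"commands": [0.001,0,0.018,-0.7,0.001,0,0.018,-0.7,0.001,0.001,0.018,-0.7,0.001,0.001,0.018,-0.7,0.001,0.001,0.018,-0.7]}}

```text
clock: 12.85
position: [533.7, -11.0, 74.0]
ee_rot: [0.753, -0.657, -0.026, 0.017]
contact_force: [0.4, -0.2, -0.3]
gripper_width: 51.1
```

Run:
```python
from plan import *
show();tilt()
save('wrist','w8.png');save('scene','s8.png'); print([(a,toloc(b).round(1)) for a,b in place('wrist','ejector_tab')])
ci=arm.camera_info('wrist');W=np.linalg.inv(ci['world_from_camera']);K=np.array(ci['camera_matrix'])
for v in [(-16,36,44),(-16,94,44),(-26,36,44),(-26,94,44)]:
    k=K@(W@np.r_[loc(*v),1])[:3];print(v,(k[:2]/k[2]).round(0))
```

```text
t 12.85 loc [-29.2  61.4  74. ] yaw-L -1.56 F [ 0.4 -0.2 -0.3] w 51.1 q [ 0.27  0.43 -0.36 -0.03 -0.84 -0.11]
ztool [-0.06   0.016 -0.998]
[(0.87, array([-19. ,  70.5,  41. ]))]
(-16, 36, 44) [290. 186.]
(-16, 94, 44) [291. 276.]
(-26, 36, 44) [307. 186.]
(-26, 94, 44) [307. 276.]
```

View pics/w8.png

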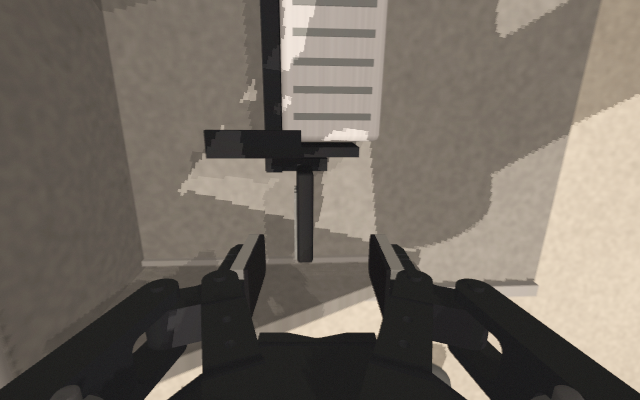

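View pics/s8.png

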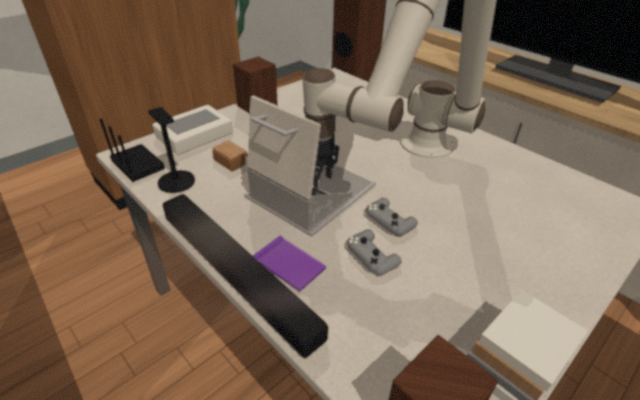

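Emit:
{"method": "arm_command", "body": {"commands": [0.001,0.001,0.008,0,0.001,0.001,0.008,0,0.001,0.001,0.008,0,0.001,0.001,0.008,0,0,0,0.008,0]}}

```text
clock: 13.5
position: [531.0, -14.9, 36.6]
ee_rot: [0.754, -0.657, -0.023, 0.014]
contact_force: [-0.6, 0.9, 0.4]
gripper_width: 51.1
```

Run:
```python
from plan import *
show();tilt()
save('wrist','w9.png')
```

```text
t 13.5 loc [-32.4  57.9  36.6] yaw-L -1.56 F [-0.6  0.9  0.4] w 51.1 q [ 0.26  0.48 -0.4  -0.03 -0.74 -0.1 ]
ztool [-0.052  0.016 -0.999]
```

View pics/w9.png

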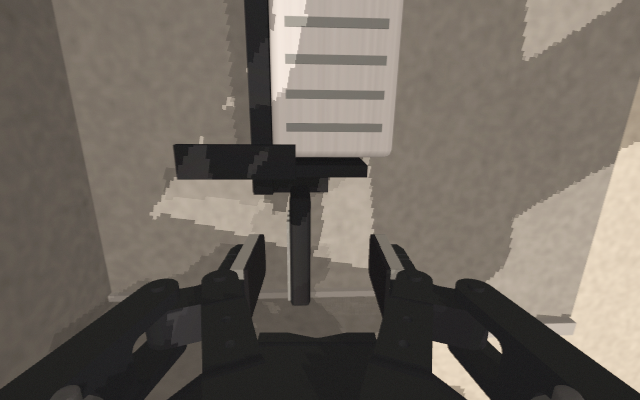

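Emit:
{"method": "arm_command", "body": {"commands": [0,0,0.006,0,0,0,0.006,0,0,0,0.006,0,0,0,0,0,0,0,0,0]}}

```text
clock: 14.05
position: [528.6, -14.9, 14.6]
ee_rot: [0.754, -0.657, -0.025, 0.016]
contact_force: [-0.1, -0.1, 0.0]
gripper_width: 51.0
```

Run:
```python
from plan import *
show();tilt()
save('wrist','w10.png')
```

```text
t 14.05 loc [-34.8  58.2  14.6] yaw-L -1.56 F [-0.1 -0.1  0. ] w 51.0 q [ 0.26  0.51 -0.42 -0.04 -0.69 -0.1 ]
ztool [-0.057  0.016 -0.998]
```

View pics/w10.png

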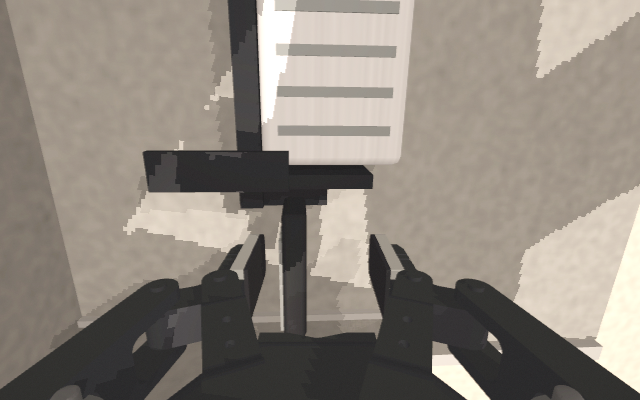

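Emit:
{"method": "arm_command", "body": {"commands": [0,0.006,-0.003,0,0,0.008,0,0,0,0.01,0,0,0,0.01,0,0,0,0.01,0,0]}}

```text
clock: 14.6
position: [488.3, -19.9, 21.9]
ee_rot: [0.754, -0.656, -0.02, 0.01]
contact_force: [3.2, -0.2, -3.4]
gripper_width: 51.3
```

Run:
```python
from plan import *
show();tilt()
save('wrist','w11.png')
```

```text
t 14.6 loc [-75.3  58.3  21.9] yaw-L -1.559 F [ 3.2 -0.2 -3.4] w 51.3 q [ 0.28  0.44 -0.53 -0.04 -0.64 -0.11]
ztool [-0.042  0.017 -0.999]
```

View pics/w11.png

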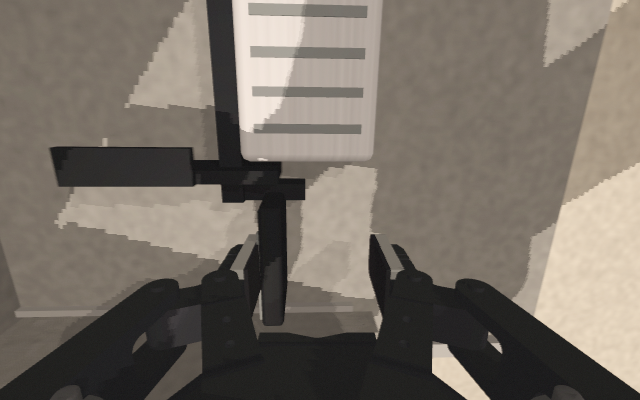

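Emit:
{"method": "arm_command", "body": {"commands": [0,0.01,0.002,0,0,0.01,0.002,0,0,0.01,0.001,0,0,0.01,0.001,0,0,0.01,0.001,0]}}

```text
clock: 15.15
position: [442.8, -25.8, 20.7]
ee_rot: [0.755, -0.655, -0.014, 0.003]
contact_force: [5.7, -0.4, 0.5]
gripper_width: 51.5
```

Run:
```python
from plan import *
show();tilt()
save('wrist','w12.png')
```

```text
t 15.15 loc [-121.2   58.2   20.7] yaw-L -1.555 F [ 5.7 -0.4  0.5] w 51.5 q [ 0.3   0.38 -0.65 -0.04 -0.56 -0.12]
ztool [-0.023  0.017 -1.   ]
```

View pics/w12.png

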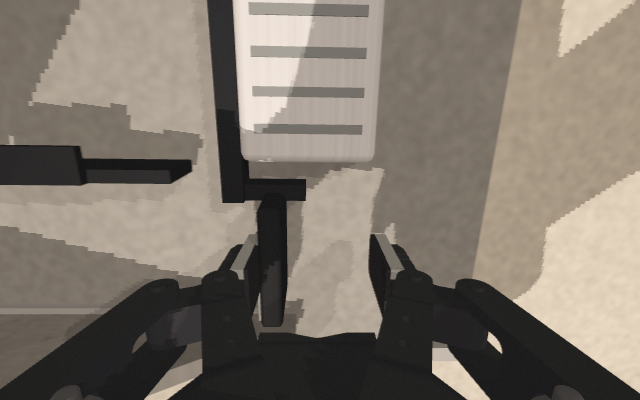

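Working, and the tilt is unwinding. Continue to the end stop.

Emit:
{"method": "arm_command", "body": {"commands": [0,0.009,0.001,0,0,0.008,0.001,0,0,0.006,0,0,0,0.004,0,0,0,0.003,0,0]}}

```text
clock: 15.7
position: [422.5, -27.8, 21.6]
ee_rot: [0.757, -0.654, -0.006, -0.008]
contact_force: [10.5, -0.3, -5.9]
gripper_width: 51.2
```

Run:
```python
from plan import *
show();tilt()
save('wrist','w13.png');save('top','t13.png')
print([(a,toloc(b).round(1)) for a,b in place('top','drive')],[(a,toloc(b).round(1)) for a,b in place('wrist','drive')])
```

```text
t 15.7 loc [-141.6   58.8   21.6] yaw-L -1.551 F [10.5 -0.3 -5.9] w 51.2 q [ 0.31  0.35 -0.72 -0.04 -0.5  -0.13]
ztool [ 0.003  0.019 -1.   ]
[(0.94, array([-1.378e+02, -4.460e+01, -1.000e-01]))] [(0.71, array([-133.3,  -45.9,    3.5]))]
```

View pics/t13.png

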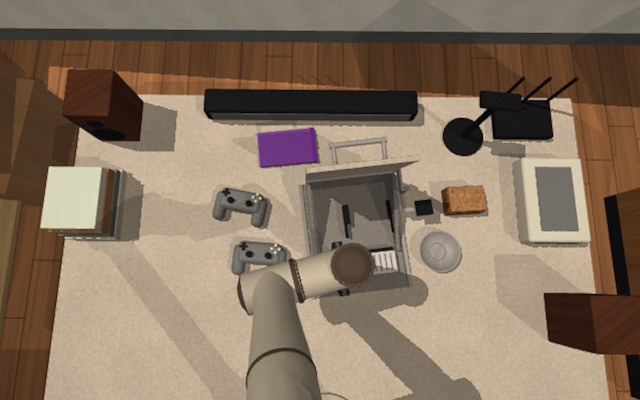

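Emit:
{"method": "arm_command", "body": {"commands": [0,0.004,0,0,0,0.004,0,0,0,0.003,0,0,0,0.003,0,0,0,0,0,0]}}

```text
clock: 16.4
position: [423.4, -26.5, 22.7]
ee_rot: [0.758, -0.653, 0.003, -0.019]
contact_force: [3.6, -0.5, -1.9]
gripper_width: 50.7
```

Run:
```python
from plan import *
show();tilt()
save('wrist','w14.png')
print([(a,toloc(b).round(1)) for a,b in place('top','drive')],[(a,toloc(b).round(1)) for a,b in place('wrist','drive')],[(a,toloc(b).round(1)) for a,b in place('wrist','ejector_tab')])
```

```text
t 16.4 loc [-140.6   59.9   22.7] yaw-L -1.548 F [ 3.6 -0.5 -1.9] w 50.7 q [ 0.31  0.34 -0.74 -0.03 -0.46 -0.14]
ztool [ 0.033  0.021 -0.999]
[(0.94, array([-1.378e+02, -4.460e+01, -1.000e-01]))] [(0.9, array([-1.322e+02, -4.120e+01, -1.000e-01]))] [(0.63, array([-114.6,   66.6,   39.6]))]
```

View pics/w14.png

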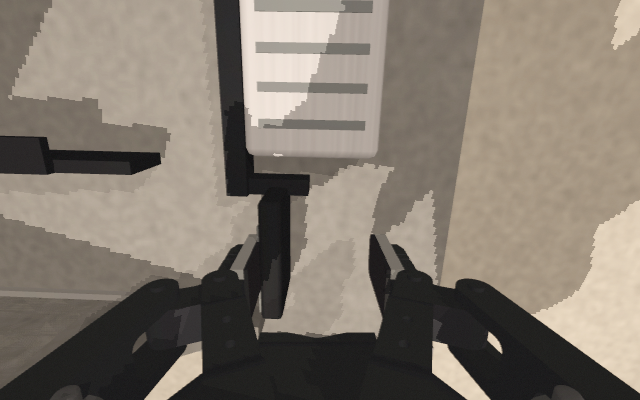

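Emit:
{"method": "arm_command", "body": {"commands": [0,0.007,0,0,0,0.008,0,0,0,0.008,0,0,0,0.006,0,0,0,0.006,0,0]}}

```text
clock: 17.1
position: [422.9, -22.7, 27.7]
ee_rot: [0.76, -0.648, 0.025, -0.048]
contact_force: [13.4, 0.0, -6.1]
gripper_width: 51.5
```

Run:
```python
from plan import *
show();tilt()
save('scene','s14.png')
print([(a,toloc(b).round(1)) for a,b in place('scene','drive')])
print([(a,toloc(b).round(1)) for a,b in place('scene','flap_handle')])
show();tilt()
```

```text
t 17.1 loc [-140.6   63.8   27.7] yaw-L -1.537 F [13.4  0.  -6.1] w 51.5 q [ 0.33  0.3  -0.79 -0.02 -0.37 -0.15]
ztool [ 0.105  0.028 -0.994]
[(0.77, array([-135. ,  -45.5,    2.1]))]
[(0.92, array([119.6,  -0. , 306.8])), (0.48, array([-95.2, -45.7,   9.3]))]
t 17.25 loc [-140.6   63.8   27.7] yaw-L -1.536 F [13.6  0.1 -5. ] w 51.2 q [ 0.33  0.3  -0.79 -0.02 -0.37 -0.15]
ztool [ 0.105  0.028 -0.994]
```

View pics/s14.png

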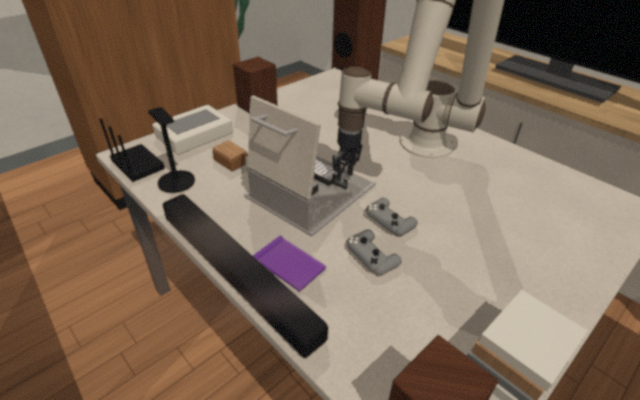

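Run:
```python
from plan import *
planR([((-35,60,22),10,0)])
```

```text
0 0.001, -0.010, 0.002, 0.0
1 0.001, -0.010, 0.002, 0.0
2 0.001, -0.010, 0.002, 0.0
3 0.001, -0.010, 0.002, 0.0
4 0.001, -0.010, 0.002, 0.0
0 0.001, -0.010, 0.002, 0.0
1 0.001, -0.010, 0.002, 0.0
2 0.001, -0.010, 0.002, 0.0
3 0.001, -0.010, 0.002, 0.0
4 0.001, -0.010, 0.002, 0.0
```

Emit:
{"method": "arm_command", "body": {"commands": [0.001,-0.01,0.002,0,0.001,-0.01,0.002,0,0.001,-0.01,0.002,0,0.001,-0.01,0.002,0,0.001,-0.01,0.002,0]}}

```text
clock: 17.75
position: [475.0, -19.2, 22.8]
ee_rot: [0.76, -0.648, 0.024, -0.047]
contact_force: [1.7, 0.8, 1.2]
gripper_width: 51.1
```

Run:
```python
from plan import *
show();tilt()
planR([((-35,60,20),5,0)])
```

```text
t 17.75 loc [-88.4  60.7  22.8] yaw-L -1.536 F [1.7 0.8 1.2] w 51.1 q [ 0.3   0.38 -0.66 -0.03 -0.42 -0.11]
ztool [ 0.101  0.028 -0.994]
0 0.001, -0.011, 0.002, 0.0
1 0.001, -0.011, 0.002, 0.0
2 0.001, -0.011, 0.002, 0.0
3 0.001, -0.011, 0.002, 0.0
4 0.001, -0.011, 0.002, 0.0
```

Emit:
{"method": "arm_command", "body": {"commands": [0.001,-0.011,0.002,0,0.001,-0.011,0.002,0,0,-0.011,0.002,0,0,-0.011,0.002,0,0,-0.01,0.002,0]}}

```text
clock: 18.25
position: [528.7, -13.8, 14.9]
ee_rot: [0.759, -0.649, 0.02, -0.042]
contact_force: [-0.2, 0.3, 0.6]
gripper_width: 51.4
```

Run:
```python
from plan import *
show();tilt()
save('wrist','w15.png')
planR([((-35,60,80),5,0)])
```

```text
t 18.25 loc [-34.5  59.3  14.9] yaw-L -1.539 F [-0.2  0.3  0.6] w 51.4 q [ 0.27  0.46 -0.53 -0.03 -0.49 -0.09]
ztool [ 0.088  0.027 -0.996]
0 -0.000, -0.001, -0.013, 0.0
1 -0.000, -0.001, -0.013, 0.0
2 -0.000, -0.001, -0.013, 0.0
3 -0.000, -0.001, -0.013, 0.0
4 -0.000, -0.001, -0.013, 0.0
```

View pics/w15.png

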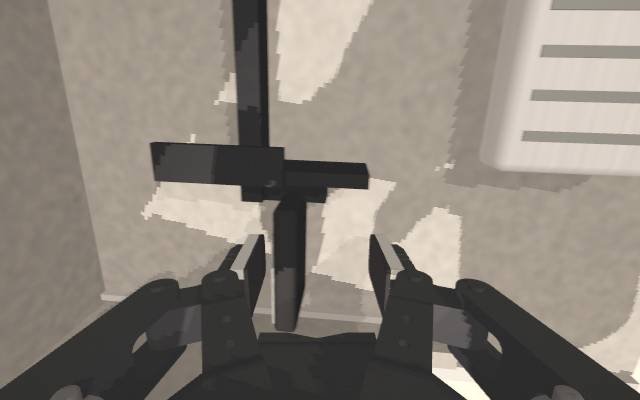

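Emit:
{"method": "arm_command", "body": {"commands": [0,-0.001,-0.02,0,0,-0.002,-0.025,0,0,-0.003,-0.03,0,0,-0.003,-0.035,0,0,-0.003,-0.035,0], "jaw": 0}}

```text
clock: 18.8
position: [522.7, -18.5, 155.6]
ee_rot: [0.759, -0.65, 0.011, -0.031]
contact_force: [1.5, 0.4, 0.1]
gripper_width: -0.0
```

Run:
```python
from plan import *
show();tilt()
print(toloc([591.1,-257.9,82.1]),toloc([584.8,-255.2,81.3]))
for c in('top','scene'): print([(a,toloc(b).round(1)) for a,b in place(c,'release_pad')])
planR([((15,-190,170),10,0)])
```

```text
t 18.8 loc [-41.1  55.4 155.6] yaw-L -1.542 F [1.5 0.4 0.1] w -0.0 q [ 0.27  0.26 -0.38 -0.02 -0.87 -0.1 ]
ztool [ 0.061  0.025 -0.998]
[  -3.2905376 -190.6982495   82.1      ] [  -9.20129378 -187.22795249   81.3       ]
[(0.88, array([  -7.3, -187.7,   82.1])), (0.38, array([-69.1, 267.6,  -4.4]))]
[]
0 0.025, -0.005, -0.001, 0.0
1 0.025, -0.005, -0.001, 0.0
2 0.025, -0.005, -0.001, 0.0
3 0.025, -0.005, -0.001, 0.0
4 0.025, -0.005, -0.001, 0.0
0 0.025, -0.005, -0.001, 0.0
1 0.025, -0.005, -0.001, 0.0
2 0.025, -0.005, -0.001, 0.0
3 0.025, -0.005, -0.001, 0.0
4 0.025, -0.005, -0.001, 0.0
```

Emit:
{"method": "arm_command", "body": {"commands": [0.025,-0.003,0,0,0.025,-0.003,0,0,0.025,-0.004,0,0,0.025,-0.004,0,0,0.025,-0.004,0,0]}}

```text
clock: 19.4
position: [559.6, -139.4, 155.5]
ee_rot: [0.761, -0.648, 0.011, -0.034]
contact_force: [0.4, 0.3, 0.3]
gripper_width: -0.2
```

Emit:
{"method": "arm_command", "body": {"commands": [0.025,-0.003,0,0,0.025,-0.003,0,0,0.025,-0.004,0,0,0.025,-0.004,0,0,0.02,-0.003,0,0]}}

```text
clock: 19.9
position: [590.6, -259.0, 145.5]
ee_rot: [0.76, -0.649, 0.003, -0.03]
contact_force: [0.2, -0.3, 0.3]
gripper_width: -0.0
```

Run:
```python
from plan import *
show();tilt()
save('wrist','w16.png');save('top','t16.png')
print([(a,toloc(b).round(1)) for a,b in place('wrist','release_pad')])
planR([((-7,-189,95),5,0)])
```

```text
t 19.9 loc [  -3.9 -191.8  145.5] yaw-L -1.538 F [ 0.2 -0.3  0.3] w -0.0 q [-0.19  0.47 -0.05 -0.06 -1.01  0.38]
ztool [ 0.049  0.037 -0.998]
[]
0 -0.000, 0.001, 0.010, 0.0
1 -0.000, 0.001, 0.010, 0.0
2 -0.000, 0.001, 0.010, 0.0
3 -0.000, 0.001, 0.010, 0.0
4 -0.000, 0.001, 0.010, 0.0
```

View pics/w16.png

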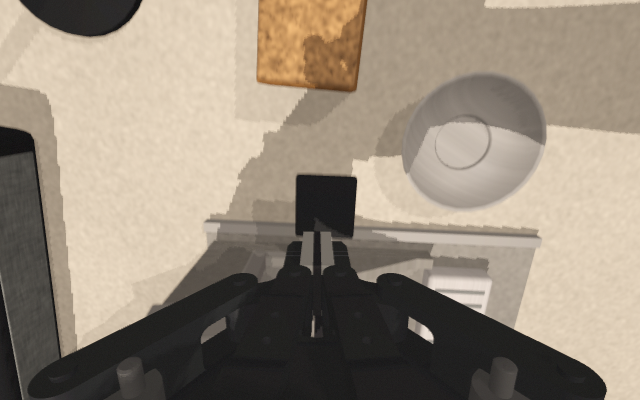

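View pics/t16.png

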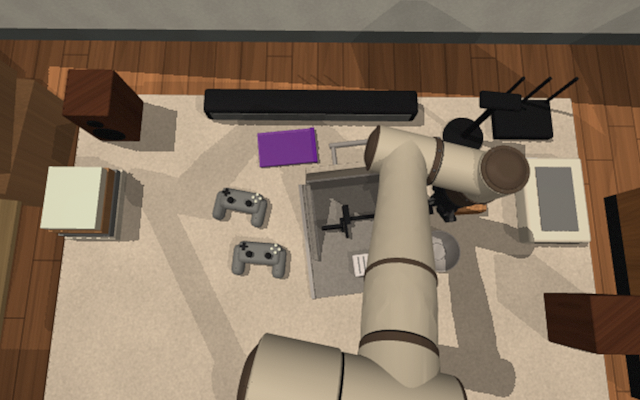

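Run:
```python
from plan import *
im=save('scene','s16.png'); cv2.imwrite('pics/s16c.png',cv2.resize(im[0:240,180:480,::-1],(800,640),interpolation=cv2.INTER_CUBIC)[:600])
```

```text
(no output)
```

View pics/s16c.png

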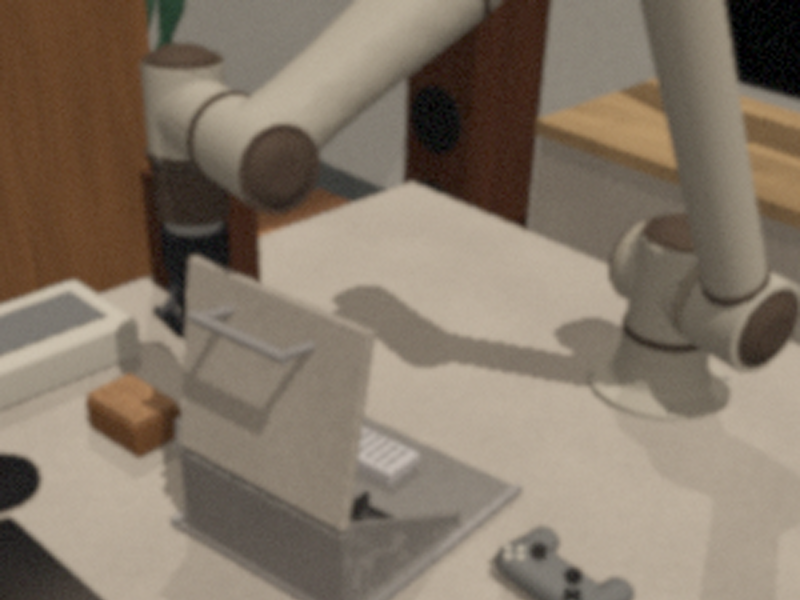

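Run:
```python
from plan import *
def ray(c,uv):
    ci=arm.camera_info(c);T=np.array(ci['world_from_camera']);K=np.array(ci['camera_matrix'])
    d=T[:3,:3]@np.linalg.inv(K)@[*uv,1];return T[:3,3],d/np.linalg.norm(d)
def tri(a,b):
    o1,d1=ray('scene',a);o2,d2=ray('top',b)
    s=np.linalg.lstsq(np.c_[d1,-d2],o2-o1,rcond=None)[0];p,q=o1+s[0]*d1,o2+s[1]*d2
    print('mid',toloc((p+q)/2).round(0),'gap',np.linalg.norm(p-q).round(0))
tri((285,62),(372,150))
tri((180+185/2.667,55/2.667),(505,168)) # wrist top cap (brown)
tri((180+195/2.667,260/2.667),(415,158)) # flap top right corner
```

```text
mid [ 50.  -2. 453.] gap 1.0
mid [ -22. -203.  495.] gap 5.0
mid [  62. -114.  327.] gap 2.0
```

Run:
```python
from plan import *
show();tilt()
planR([((-45,-190,108),5,0)])
```

```text
t 20.1 loc [  -4.  -190.7  145.7] yaw-L -1.539 F [-1.  -0.6  0.5] w 0.1 q [-0.19  0.47 -0.05 -0.06 -1.01  0.37]
ztool [ 0.049  0.037 -0.998]
0 -0.000, 0.009, 0.007, 0.0
1 -0.000, 0.009, 0.007, 0.0
2 -0.000, 0.009, 0.007, 0.0
3 -0.000, 0.009, 0.007, 0.0
4 -0.000, 0.009, 0.007, 0.0
```

Emit:
{"method": "arm_command", "body": {"commands": [0,0.009,0.004,0,0,0.009,0.006,0,0,0.009,0.007,0,0,0.009,0.008,0,0,0.006,0.008,0], "jaw": 0.6}}

```text
clock: 20.6
position: [545.3, -259.1, 108.7]
ee_rot: [0.761, -0.647, 0.002, -0.031]
contact_force: [0.1, 0.3, -0.5]
gripper_width: 50.8
```

Run:
```python
from plan import *
show();tilt()
im=save('scene','s17.png'); cv2.imwrite('pics/s17c.png',cv2.resize(im[0:150,200:400,::-1],(800,600),interpolation=cv2.INTER_CUBIC))
im=save('top','t17.png'); cv2.imwrite('pics/t17c.png',cv2.resize(im[100:250,320:520,::-1],(800,600),interpolation=cv2.INTER_CUBIC))
save('wrist','w17.png')
```

```text
t 20.6 loc [ -48.9 -186.1  108.7] yaw-L -1.534 F [ 0.1  0.3 -0.5] w 50.8 q [-0.2   0.45 -0.2  -0.07 -0.89  0.41]
ztool [ 0.047  0.039 -0.998]
```

View pics/s17c.png

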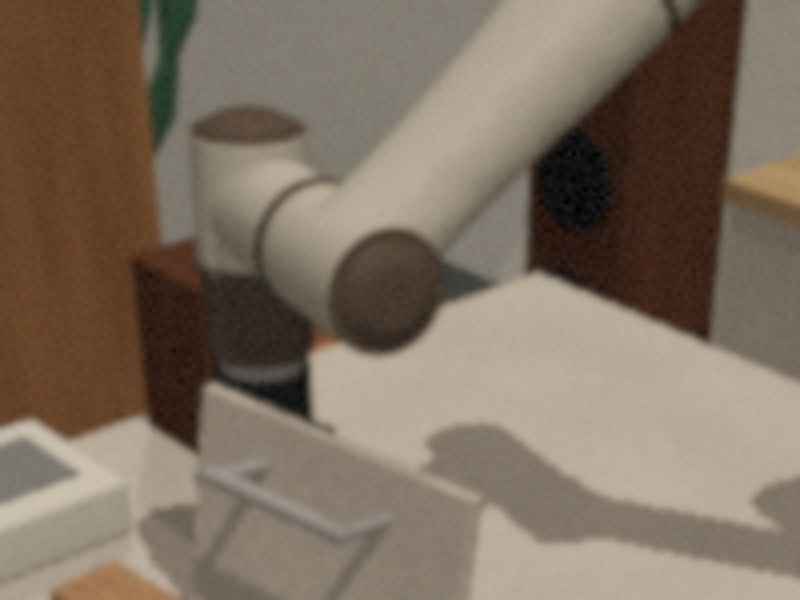

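View pics/t17c.png

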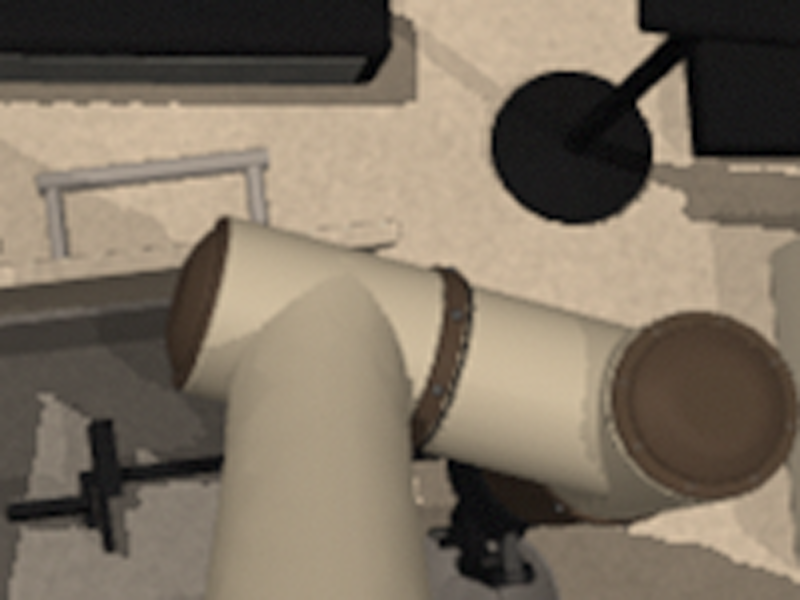

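View pics/w17.png

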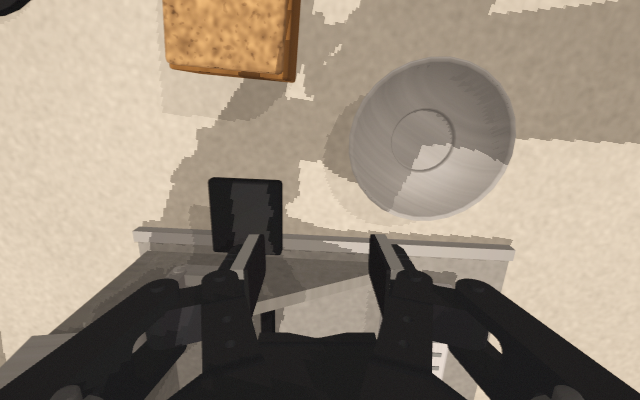

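Run:
```python
from plan import *
def ray(c,uv):
    ci=arm.camera_info(c);T=np.array(ci['world_from_camera']);K=np.array(ci['camera_matrix'])
    d=T[:3,:3]@np.linalg.inv(K)@[*uv,1];return T[:3,3],d/np.linalg.norm(d)
def tri(a,b):
    o1,d1=ray('scene',a);o2,d2=ray('top',b)
    s=np.linalg.lstsq(np.c_[d1,-d2],o2-o1,rcond=None)[0];p,q=o1+s[0]*d1,o2+s[1]*d2
    print('mid',toloc((p+q)/2).round(0),'gap',np.linalg.norm(p-q).round(0),'mm/px',(s[0]/arm.camera_info('scene')['camera_matrix'][0][0]).round(2),(s[1]/arm.camera_info('top')['camera_matrix'][0][0]).round(2))
tri((296.75,73),(370,175.5))
tri((200+207/4,386/4),(320+396/4,100+232/4))
o,d=ray('wrist',(246,216)); print('pad',toloc(o+d*(84-o[2])/d[2]))
for t in('top',): print([(a,toloc(b).round(1)) for a,b in place(t,'flap_handle')])
```

```text
mid [ 13.   2. 415.] gap 0.0 mm/px 2.65 1.88
mid [  61. -122.  327.] gap 1.0 mm/px 2.85 2.19
pad [  -5.5055543  -192.45933397   84.        ]
[(0.9, array([123.9,  -1.3, 308.1]))]
```

Emit:
{"method": "arm_command", "body": {"commands": [0.001,0,0.006,0,0.001,0,0.006,0,0.001,0,0.006,0,0,0,0.005,0,0,0,0.002,0]}}

```text
clock: 21.3
position: [550.8, -261.8, 83.3]
ee_rot: [0.762, -0.647, 0.004, -0.031]
contact_force: [-0.8, 0.2, -0.4]
gripper_width: 51.5
```

Run:
```python
from plan import *
show();tilt()
save('wrist','w18.png')
im=save('scene','s18.png'); cv2.imwrite('pics/s18c.png',cv2.resize(im[0:150,200:400,::-1],(800,600),interpolation=cv2.INTER_CUBIC))
```

```text
t 21.3 loc [ -43.8 -189.5   83.3] yaw-L -1.533 F [-0.8  0.2 -0.4] w 51.5 q [-0.21  0.49 -0.21 -0.07 -0.84  0.41]
ztool [ 0.051  0.037 -0.998]
```

View pics/w18.png

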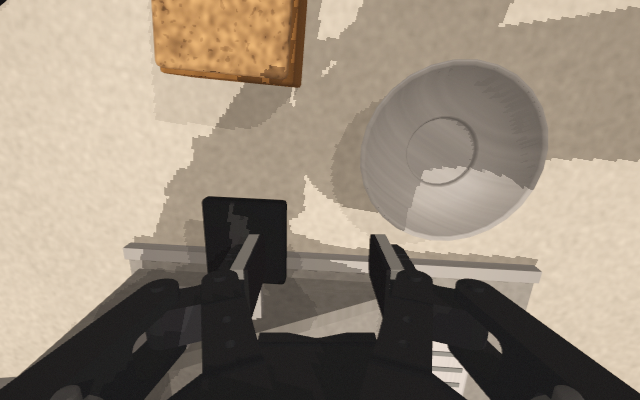

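View pics/s18c.png

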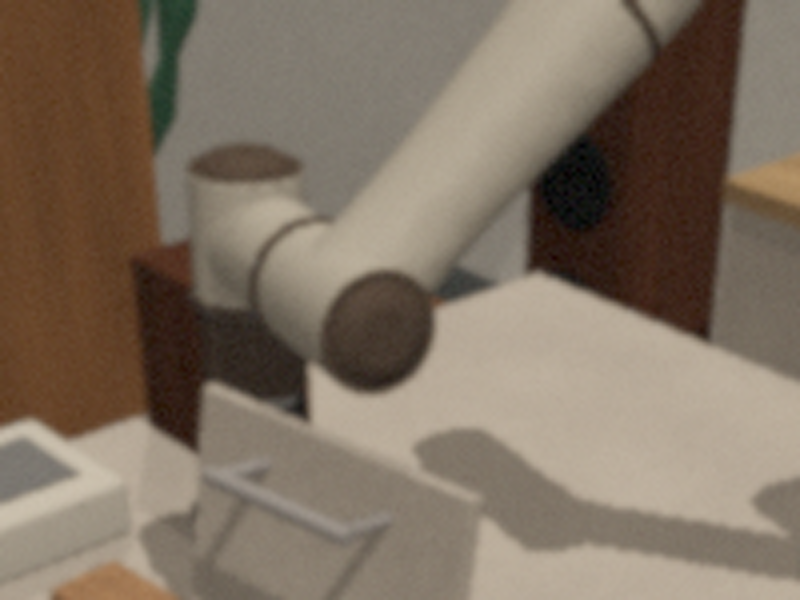

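Emit:
{"method": "arm_command", "body": {"commands": [0,0.001,0.004,0,0,0.001,0.004,0,0,0.001,0.004,0,0,0,0.003,0,0,0,0.003,0]}}

```text
clock: 21.9
position: [549.0, -262.3, 66.3]
ee_rot: [0.762, -0.647, 0.005, -0.031]
contact_force: [-1.3, 0.0, 2.4]
gripper_width: 51.3
```

Run:
```python
from plan import *
show();tilt()
im=save('wrist','w19.png')
im=save('scene','s19.png'); cv2.imwrite('pics/s19c.png',cv2.resize(im[0:150,200:400,::-1],(800,600),interpolation=cv2.INTER_CUBIC))
```

```text
t 21.9 loc [ -45.6 -189.7   66.3] yaw-L -1.533 F [-1.3  0.   2.4] w 51.3 q [-0.21  0.51 -0.23 -0.07 -0.8   0.42]
ztool [ 0.053  0.035 -0.998]
```

View pics/w19.png

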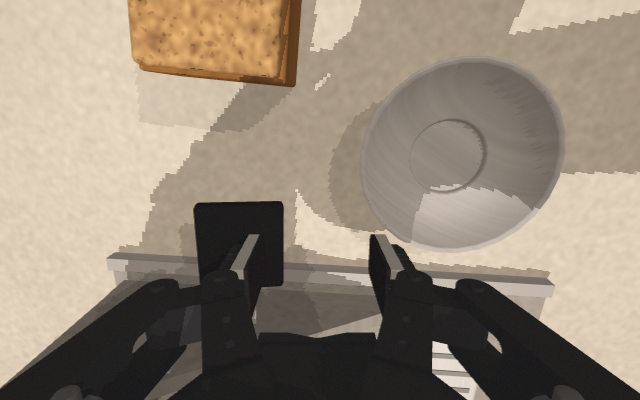

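View pics/s19c.png

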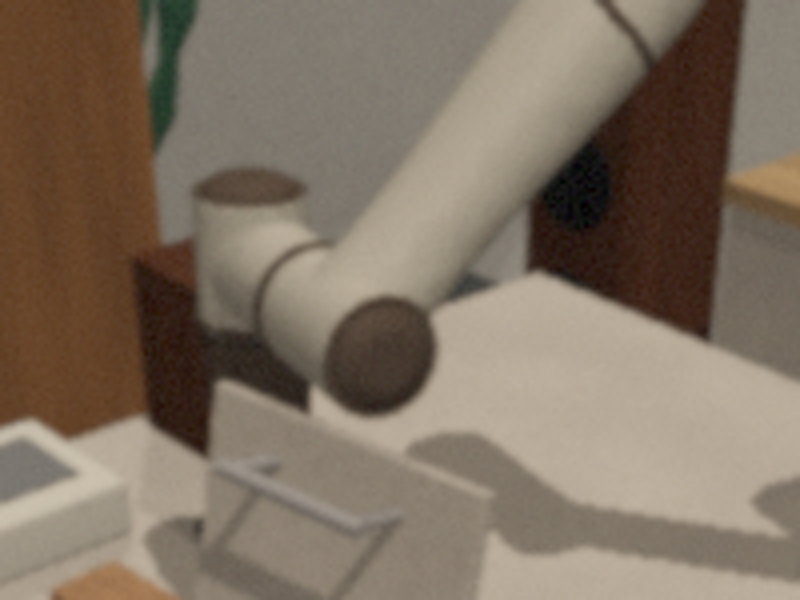

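Emit:
{"method": "arm_command", "body": {"commands": [0,0,0.001,0,0,0,0,0,0,0,0,0,0,0,0,0,0,0,0,0]}}

```text
clock: 22.5
position: [549.0, -262.3, 65.1]
ee_rot: [0.762, -0.647, 0.005, -0.031]
contact_force: [-0.8, -0.1, 2.5]
gripper_width: 51.4
```

Run:
```python
from plan import *
show();tilt()
im=save('scene','s20.png'); cv2.imwrite('pics/s20c.png',cv2.resize(im[0:150,200:400,::-1],(800,600),interpolation=cv2.INTER_CUBIC))
print([(a,toloc(b).round(1)) for a,b in place('scene','flap_handle')])
```

```text
t 22.5 loc [ -45.6 -189.7   65.1] yaw-L -1.533 F [-0.8 -0.1  2.5] w 51.4 q [-0.21  0.51 -0.23 -0.07 -0.8   0.42]
ztool [ 0.053  0.035 -0.998]
[(0.77, array([ 6.690e+01, -2.000e-01,  3.069e+02]))]
```

View pics/s20c.png

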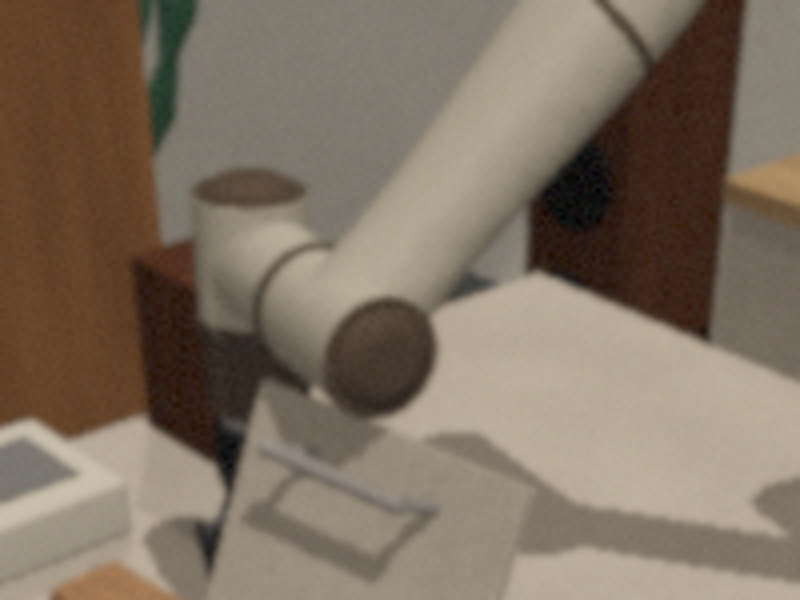

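Emit:
{"method": "arm_command", "body": {"commands": [0,0,0,0,0,0,0,0,0,0,0,0,0,0,0,0,0,0,0,0]}}

```text
clock: 23.1
position: [549.0, -262.2, 65.2]
ee_rot: [0.762, -0.647, 0.005, -0.031]
contact_force: [-1.7, -0.9, 2.0]
gripper_width: 51.2
```

Run:
```python
from plan import *
show()
im=save('scene','s21.png'); cv2.imwrite('pics/s21c.png',cv2.resize(im[0:200,180:440,::-1],(780,600),interpolation=cv2.INTER_CUBIC))
print([(a,toloc(b).round(1)) for a,b in place('scene','flap_handle')])
```

```text
t 23.1 loc [ -45.6 -189.7   65.2] yaw-L -1.533 F [-1.7 -0.9  2. ] w 51.2 q [-0.21  0.51 -0.23 -0.07 -0.8   0.42]
[(0.65, array([  5.7,  -0.6, 290.4])), (0.44, array([1.1, 0.5, 2.2]))]
```

View pics/s21c.png

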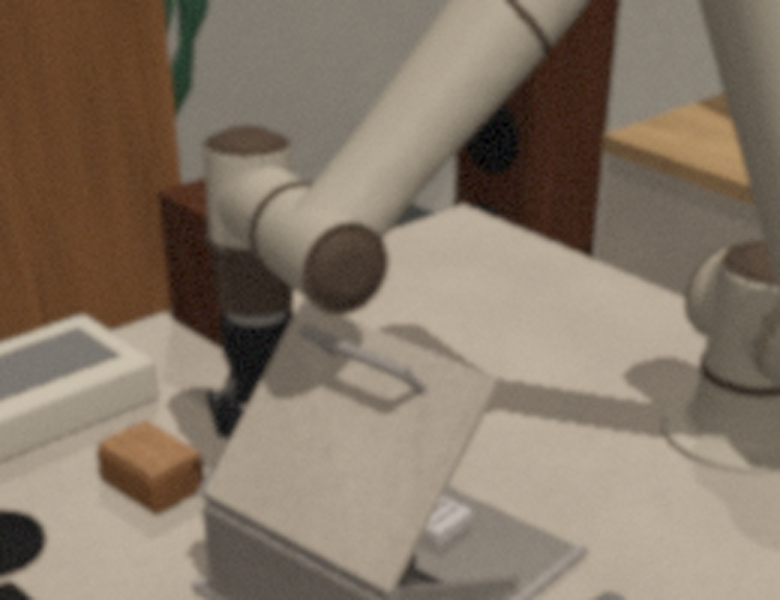

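Emit:
{"method": "arm_command", "body": {"commands": [0,0,0,0,0,0,0,0,0,0,0,0,0,0,0,0,0,0,0,0]}}

```text
clock: 23.7
position: [549.0, -262.3, 65.2]
ee_rot: [0.762, -0.647, 0.005, -0.031]
contact_force: [-0.9, -0.2, 2.4]
gripper_width: 51.1
```

Emit:
{"method": "arm_command", "body": {"commands": [0,0,-0.005,0,0,0,-0.01,0,0,0,-0.015,0,0,0,-0.02,0,0,0,-0.02,0]}}

```text
clock: 24.2
position: [544.8, -264.0, 135.4]
ee_rot: [0.762, -0.647, 0.002, -0.031]
contact_force: [-0.3, 1.0, -0.1]
gripper_width: 50.9
```

Emit:
{"method": "arm_command", "body": {"commands": [0.01,0,-0.02,0,0.02,0,-0.02,0,0.02,0,-0.02,0,0.02,0,-0.02,0,0.02,0,-0.02,0]}}

```text
clock: 24.7
position: [554.9, -356.7, 239.7]
ee_rot: [0.763, -0.645, 0.003, -0.032]
contact_force: [-0.1, -0.5, 0.2]
gripper_width: 51.2
```

Run:
```python
from plan import *
show()
im=save('scene','s22.png')
save('top','t22.png')
print([(a,toloc(b).round(1)) for a,b in place('scene','flap_handle')])
```

```text
t 24.7 loc [ -51.6 -284.1  239.7] yaw-L -1.528 F [-0.1 -0.5  0.2] w 51.2 q [-0.35  0.43  0.13 -0.06 -1.24  0.54]
[(0.57, array([-97. ,  -2. ,  93.9]))]
```

View pics/s22.png

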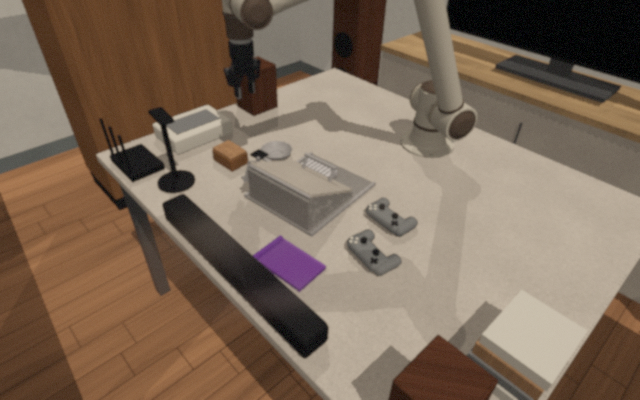

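Emit:
{"method": "arm_command", "body": {"commands": [0.02,0,-0.01,0,0.02,0,-0.01,0,0.02,0,-0.01,0,0.01,0,0,0,0,0,0,0]}}

```text
clock: 25.35
position: [564.1, -423.5, 262.9]
ee_rot: [0.764, -0.645, -0.002, -0.033]
contact_force: [-0.4, 0.0, -0.2]
gripper_width: 51.2
```

Emit:
{"method": "arm_command", "body": {"commands": [0,0,0,0,0,0,0,0,0,0,0,0,0,0,0,0,0,0,0,0]}}

```text
clock: 25.85
position: [563.4, -419.2, 260.4]
ee_rot: [0.765, -0.644, -0.005, -0.033]
contact_force: [0.4, -0.5, 0.2]
gripper_width: 51.3
```

Emit:
{"method": "arm_command", "body": {"commands": [0,0,0,0,0,0,0,0,0,0,0,0,0,0,0,0,0,0,0,0]}}

```text
clock: 26.35
position: [563.5, -418.9, 260.9]
ee_rot: [0.765, -0.643, -0.004, -0.033]
contact_force: [0.8, -0.4, -0.9]
gripper_width: 51.5
```

Emit:
{"method": "arm_command", "body": {"commands": [0,0,0,0,0,0,0,0,0,0,0,0,0,0,0,0,0,0,0,0]}}

```text
clock: 26.85
position: [563.5, -419.0, 260.8]
ee_rot: [0.765, -0.644, -0.004, -0.033]
contact_force: [0.2, 0.5, 0.3]
gripper_width: 51.2
```

Run:
```python
from plan import *
show()
im=save('top','t23.png'); cv2.imwrite('pics/t23c.png',cv2.resize(im[120:320,200:500,::-1],(800,533),interpolation=cv2.INTER_CUBIC))
im=save('scene','s23.png'); a=cv2.imread('pics/s0.png')
for c in('top','scene'):
    for t in('flap_handle','drive','release_pad','dish','wooden_box','controller_a','game_case'): print(c,t,[(a_,b if t[0] in'dwcg' and t!='drive' else toloc(b).round(1)) for a_,b in place(c,t)])
```

```text
t 26.85 loc [ -51.  -347.1  260.8] yaw-L -1.524 F [0.2 0.5 0.3] w 51.2 q [-0.44  0.51  0.3  -0.07 -1.36  0.63]
top flap_handle [(0.6, array([-88. ,   1.3,  85.4])), (0.47, array([  -7.5, -189.2,   81.3]))]
top drive [(0.56, array([-136.3,  -44.2,    3.9]))]
top release_pad [(0.96, array([  -7.2, -188.1,   81.9]))]
top dish [(0.78, array([ 473.1, -310.3,   -1.1]))]
top wooden_box [(0.94, array([ 616. , -385.7,    3.5]))]
top controller_a [(0.89, array([467. , 188. ,  -3.2])), (0.84, array([609.3, 243.2,  -3.1])), (0.27, array([775.2, 121.8,   2.6]))]
top game_case [(0.63, array([661.9, -56.8, 118. ])), (0.56, array([776.9, 117.7,   0.9]))]
scene flap_handle [(0.9, array([-94.7,  -4.7,  83.5])), (0.43, array([-133.7,  -45.9,    6.5]))]
scene drive [(0.84, array([-133.5,  -45.1,    6.2]))]
scene release_pad [(0.68, array([  -2.6, -188.4,   81.3]))]
scene dish [(0.92, array([ 474. , -302.5,   -4.5]))]
scene wooden_box [(0.7, array([ 622.1, -387.4,   -3.3]))]
scene controller_a [(0.88, array([462.5, 186.2,  -1.8])), (0.6, array([615.1, 247.3,  -3.2]))]
scene game_case [(0.56, array([779.2, 121.9,  -4.2]))]
```

View pics/t23c.png

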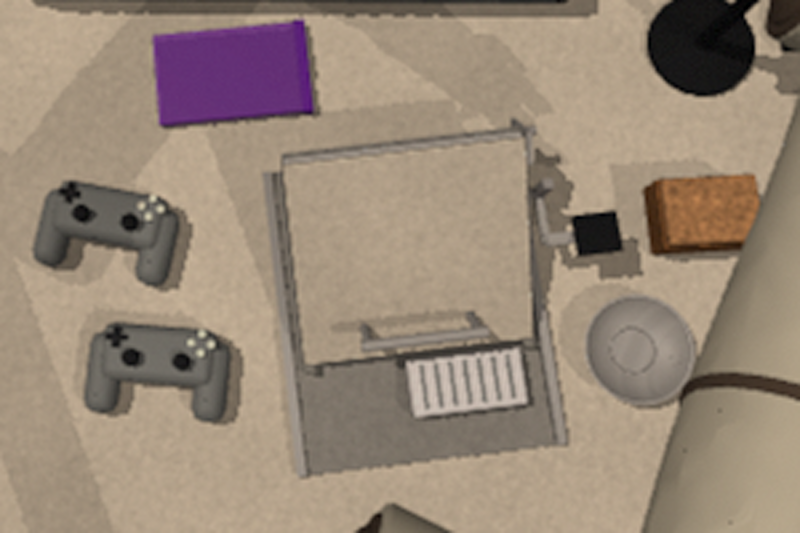

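Run:
```python
import cv2,numpy as np
a=cv2.imread('pics/t0.png');b=cv2.imread('pics/t23.png')
c=[cv2.resize(i[225:270,310:420],None,fx=7,fy=6,interpolation=cv2.INTER_CUBIC) for i in(a,b)]
cv2.imwrite('pics/cmp.png',np.vstack(c))
```

```text
(no output)
```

View pics/cmp.png

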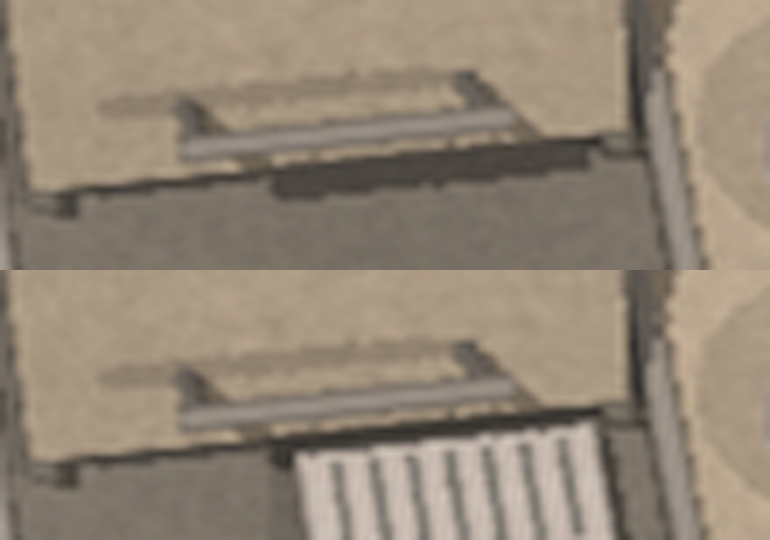

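The top-view crops before (upper) and after (lower) match. The handle runs from about (180,150) to (510,118) in both, and the flap edge is in the same place, so the flap is shut and the drive lies clear in front of it.

```bash
python3 -c "
from bench import arm
print(arm.job_done())"
```

```text
the job is handed in; nothing more can be done
None
```

I did all the steps and handed the job in at about 28 s; `job_done` reports no verdict.

**What I did**
- **Flap up:** I gripped the handle and raised the flap past its lock. I then let go, and the cameras put the handle where the locked stay should hold it.
- **Drive out:** I pushed the ejector tab to its end stop, confirmed by a push of about 13 N with no further travel, and let it return home. The drive ended up on the tray.
- **Flap down:** I pressed the release pad and held it for about 2 s, until the flap had sunk well past 0.2 rad. The flap then sank shut on its own.

**Last checks**
- **Flap:** it looks the same as in the first picture, so I take it as fully shut.
- **Drive:** its middle is 133 to 136 mm in front of the locker's origin, inside the allowed 127 to 200 mm. It appears flat and still.
- **Release pad:** it is back at its rest height.
- **Ejector:** I saw the tab back home before the flap came down; it cannot be seen now.
- **Other objects:** all are within about 8 mm of their first measured positions, close to the networks' accuracy. The robot touches nothing.

**What did not go as planned**
- The tool tilted up to about 6 degrees under contact, because the rows do not correct tilt. I worked around it by pushing the tab and pressing the pad with one finger of the open gripper.
- Wrist-camera positions differed from the fitted locker pose by 4 to 9 mm. I went by what the pictures showed near the tab and pad.

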